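# Knock mortar test cylinders out of the gang mould and line them up in the V-trough

## Task

Demould the cured mortar cylinders: for each one in the gang mould, turn the mould by its square hub until that cavity stands over the knockout rod, press the lever down so that the rod pushes the cylinder up, lift it out and tip it into the sloping V-trough, so that it slides down and all the cylinders lie in line, end to end, against the stop. Raise the lever again after each one so that the rod is clear of the mould, also after the last. Knock over none of the glassware or bottles.

Things in the scene. Friction and masses are not known exactly. Their poses are not given: they have to be found in the camera images.
- specimen_0: Off-white cast mortar cylinder, 22 mm diameter, 58 mm long, 45 g; absent from some runs (3 or 4 of the four are there, all alike). Origin at its middle, z along its axis. At the start it stands in a cavity of the mould, its top 2 mm below the mould's face. It hardly rolls when dropped.
- specimen_1: Off-white cast mortar cylinder, 22 mm diameter, 58 mm long, 45 g; absent from some runs (3 or 4 of the four are there, all alike). Origin at its middle, z along its axis. At the start it stands in a cavity of the mould, its top 2 mm below the mould's face. It hardly rolls when dropped.
- specimen_2: Off-white cast mortar cylinder, 22 mm diameter, 58 mm long, 45 g; absent from some runs (3 or 4 of the four are there, all alike). Origin at its middle, z along its axis. At the start it stands in a cavity of the mould, its top 2 mm below the mould's face. It hardly rolls when dropped.
- specimen_3: Off-white cast mortar cylinder, 22 mm diameter, 58 mm long, 45 g; absent from some runs (3 or 4 of the four are there, all alike). Origin at its middle, z along its axis. At the start it stands in a cavity of the mould, its top 2 mm below the mould's face. It hardly rolls when dropped.
- stand: Knockout stand fixed to the bench: grey base plate (168 x 120 x 10 mm) and a deck on four columns. Origin on the bench under the mould's turning axis; x points from the axis to the rod station (the rod stands 42 mm out along +x, with a brass index pointer 82 mm out, 128 mm high), z up; the lever's handle sticks out along -x.
- mould (a joint): Angle (rad) by which the gang mould has been turned from its start, counter-clockwise from above positive, more than a turn free either way; stays where left (0.15 N m). Bare metal block 104 x 104 mm, top face 130 mm over the bench, turning about the vertical axis over the stand's origin. Four cavities, 23.5 mm wide, 60 mm deep, centred 30 mm and 30 mm from the axis towards the block's corners
- mould_hub (a point): Centre of the top of the mould's turning hub, on the turning axis, 164 mm over the bench: a black square post 26 x 26 mm, its faces parallel to the mould block's sides, standing 34 mm above the mould's face. The frame turns with the mould, x and y square to its sides.
- lever (a joint): Knockout lever angle (rad): 0 = handle up, rod down clear of the mould; 0.467 = handle fully down, rod fully up. Stiff pivot: it stays where it is left; pressing or raising the grip takes about 4 N. Pivot line 36 mm from the mould axis on the handle side, 42 mm over the bench.
- lever_grip (a point): Middle of the lever's black round grip (16 mm diameter, 70 mm long, lying along the stand's x axis, sloping up or down up to 0.24 rad with the lever). About 142 mm from the mould axis; 88 mm over the bench with the handle up, 36 mm with it fully down, moving 10 mm outwards on the way.
- rod_tip (a point): Tip of the steel knockout rod (7 mm diameter, round end) under the mould, 42 mm from the mould axis: 63.5 mm over the bench at rest, 37 mm higher with the lever fully down, where a cylinder over it stands 28 mm out of the mould. Each cavity floor has a 15 mm knockout hole in its middle; the rod enters only if this is within 4 mm of it. While it is up the mould cannot turn.
- vee: Polished steel V-trough, 300 mm long, two walls 34 mm wide at 90 degrees, fold at the bottom, open at the top and at the upper end, sloping 29 degrees. Origin at the lower end of the fold, on the face of the stop plate, 30 mm over the bench; x runs uphill along the fold, z points out of the trough square to the fold. A cylinder lying in it has its axis 15.6 mm from the fold and slides down freely.
- flask: Conical flask, 72 mm diameter, 115 mm high, bystander; origin under its centre.
- small_beaker: Glass beaker, 60 mm diameter, 70 mm high, bystander; origin under its centre.
- vial_a: Glass vial, 27 mm diameter, 51 mm high, bystander; origin under its centre.
- vial_b: Glass vial, 27 mm diameter, 51 mm high, bystander; origin under its centre.
- bottle: Glass media bottle, 69 mm diameter, 140 mm high, bystander; origin under its centre.

How it is judged:
On the way, in this order (a step that is already met when the one before it is completed fails the run):
1. the rod has pushed a cylinder up out of its cavity (value of joint lever above 0.36 rad and ((horizontal distance between specimen_0 and rod_tip below 0.008 m and height (world z) of specimen_0 above 0.12 m and angle between specimen_0's own z axis and vertical below 0.15 rad) or (horizontal distance between specimen_1 and rod_tip below 0.008 m and height (world z) of specimen_1 above 0.12 m and angle between specimen_1's own z axis and vertical below 0.15 rad) or (horizontal distance between specimen_2 and rod_tip below 0.008 m and height (world z) of specimen_2 above 0.12 m and angle between specimen_2's own z axis and vertical below 0.15 rad) or (horizontal distance between specimen_3 and rod_tip below 0.008 m and height (world z) of specimen_3 above 0.12 m and angle between specimen_3's own z axis and vertical below 0.15 rad))), for 0.2 s.
2. a first cylinder lies in the V-trough against the stop (((angle between the z axis of specimen_0 and the x axis of vee, either way round below 0.12 rad and y of specimen_0 in the frame of vee between -0.006 and 0.006 m and z of specimen_0 in the frame of vee between 0.01 and 0.021 m and x of specimen_0 in the frame of vee between 0.02 and 0.212 m and x of specimen_0 in the frame of vee below 0.036 m) or (angle between the z axis of specimen_1 and the x axis of vee, either way round below 0.12 rad and y of specimen_1 in the frame of vee between -0.006 and 0.006 m and z of specimen_1 in the frame of vee between 0.01 and 0.021 m and x of specimen_1 in the frame of vee between 0.02 and 0.212 m and x of specimen_1 in the frame of vee below 0.036 m) or (angle between the z axis of specimen_2 and the x axis of vee, either way round below 0.12 rad and y of specimen_2 in the frame of vee between -0.006 and 0.006 m and z of specimen_2 in the frame of vee between 0.01 and 0.021 m and x of specimen_2 in the frame of vee between 0.02 and 0.212 m and x of specimen_2 in the frame of vee below 0.036 m) or (angle between the z axis of specimen_3 and the x axis of vee, either way round below 0.12 rad and y of specimen_3 in the frame of vee between -0.006 and 0.006 m and z of specimen_3 in the frame of vee between 0.01 and 0.021 m and x of specimen_3 in the frame of vee between 0.02 and 0.212 m and x of specimen_3 in the frame of vee below 0.036 m))), for 0.2 s.
At the end, for the whole second after the job is handed in: every cylinder present lies at rest along the trough's fold (within 0.12 rad and 6 mm), one against the stop (middle within 36 mm of it), each other one end to end with a neighbour (middles within 64 mm); the lever is raised again (below 0.06 rad) (angle between the z axis of each of specimen_0, specimen_1, specimen_2, specimen_3 and the x axis of vee, either way round below 0.12 rad and y of specimen_0 in the frame of vee between -0.006 and 0.006 m and z of specimen_0 in the frame of vee between 0.01 and 0.021 m and x of specimen_0 in the frame of vee between 0.02 and 0.212 m and (x of specimen_0 in the frame of vee below 0.036 m or distance between specimen_0 and specimen_1 below 0.064 m or distance between specimen_0 and specimen_2 below 0.064 m or distance between specimen_0 and specimen_3 below 0.064 m) and linear speed of each of specimen_0, specimen_1, specimen_2, specimen_3 below 0.02 m/s and y of specimen_1 in the frame of vee between -0.006 and 0.006 m and z of specimen_1 in the frame of vee between 0.01 and 0.021 m and x of specimen_1 in the frame of vee between 0.02 and 0.212 m and (x of specimen_1 in the frame of vee below 0.036 m or distance between specimen_1 and specimen_0 below 0.064 m or distance between specimen_1 and specimen_2 below 0.064 m or distance between specimen_1 and specimen_3 below 0.064 m) and y of specimen_2 in the frame of vee between -0.006 and 0.006 m and z of specimen_2 in the frame of vee between 0.01 and 0.021 m and x of specimen_2 in the frame of vee between 0.02 and 0.212 m and (x of specimen_2 in the frame of vee below 0.036 m or distance between specimen_2 and specimen_0 below 0.064 m or distance between specimen_2 and specimen_1 below 0.064 m or distance between specimen_2 and specimen_3 below 0.064 m) and y of specimen_3 in the frame of vee between -0.006 and 0.006 m and z of specimen_3 in the frame of vee between 0.01 and 0.021 m and x of specimen_3 in the frame of vee between 0.02 and 0.212 m and (x of specimen_3 in the frame of vee below 0.036 m or distance between specimen_3 and specimen_0 below 0.064 m or distance between specimen_3 and specimen_1 below 0.064 m or distance between specimen_3 and specimen_2 below 0.064 m) and x of any of specimen_0, specimen_1, specimen_2, specimen_3 in the frame of vee below 0.036 m and value of joint lever below 0.06 rad); the robot touches nothing.
It fails at once if a piece of glassware or a bottle is knocked over (angle between any of flask, small_beaker, vial_a, vial_b, bottle's own z axis and vertical above 0.6 rad).
Of specimen_0, specimen_1, specimen_2, specimen_3 only 3 to 4 are there at a start; the rules pass over those that are not, and their reading is None.
At some moment in a run one of specimen_0, specimen_1, specimen_2, specimen_3 may be knocked a few centimetres aside while the robot is not near it.
Once in a run the grip may slacken for a moment while it holds something.
It also fails if it takes over 210 s, if anything falls off the work surface, if the arm or the gripper's body presses on something with over 40 N, if the wrist force passes 120 N, or if a joint passes its speed limit or range.

## Robot

A 7-joint arm with a two-finger parallel gripper is mounted at the origin on a cart in front of the work surface, level with it; the furniture and walls round the work are solid. World frame = base frame: x ahead of the robot, y to its left, z up, the work surface at z = 0. Lengths are in m, angles in rad, forces in N, time in s.
With the tool pointing down it reaches from about 0.4 to 0.85 m from the base axis. Payload 4.4 kg.
Tool frame: the origin (TCP) lies on the centre line of the jaws, within the pads' length; the fingertips stand 11 mm ahead of it and the grasp point (between the pads) lies 8 mm behind it; z points along the fingers, y is the line along which they close (so a half turn about z gives the same grasp; the last joint's range is limited). The gripper opens to 94 mm and grips with 3 to 60 N. Pads are 16 mm wide; open, the fingers measure 119 mm over their backs; the gripper's body (75 mm by 177 mm) begins 78 mm behind the grasp point.
Start: joints at [-1.41, 0.628, 0.038, 1.517, -0.027, 0.996, -0.02], TCP at [0.146, 0.633, 0.216] pointing down, gripper open.
Joint ranges: [-3.06, 3.06], [-0.37, 2.12], [-1.25, 1.32], [0.18, 2.47], [-1.1, 4.24], [0.23, 1.98], [-2.94, 2.94]. Speed limits (rad/s): [2.57, 2.57, 3.14, 3.14, 3.14, 3.14, 3.14].

## Interface

Orientations are given as a unit quaternion [w, x, y, z].
In Python, from plant import bot, camrig, workorder gives the robot as it stands (bot), with the cameras (camrig) and the job (workorder).
- The arm moves only by the shell command python3 jog.py 'ROWS' [OPENING] [FORCE]. ROWS is a JSON list of rows, 1 to 5 of them, each of 6 numbers: dx, dy, dz in m, then a rotation vector rx, ry, rz in rad; each row shifts and turns the commanded pose from where the row before left it, along the tool's axes as they then stand; what a row does not reach is not made up. A row lasts 1/12 s, in which the tool goes at most 0.0417 m and 0.125 rad, less where a joint would pass 70% of its speed; a pose out of reach is approached as far as the arm can. OPENING is the finger opening in m, set as the command begins (- or left out keeps the last). The fingers move at their own pace and stop on an object; FORCE is the grip in N (left out, the last holds). Time passes only in rows, so rows that do not move let the fingers close. It prints the time, the measured TCP pose, the force, the opening and the grip force at its end.
- bot.observe(): the state, without advancing time (a new reading comes with each control period).
- camrig.camera(name): name is "side" or "top"; returns the picture (384x512x3 uint8, blue, green, red); there is no depth.
- camrig.camera_params(name): a dict with "fx", "fy", "cx", "cy" (pixels), "T" (4x4, takes a point from camera to world coordinates). Camera axes: x right, y down, z forward; pixel columns grow to the right and rows downward; lengths in m; the calibration is good to about 2 mm. A picture is of the moment at which its call begins. camera_params takes no time and is no camera call.
- workorder.job_done(): hands the job in; it is judged then, once.
The state is a dict: "time": time; "joint_positions": joint angles; "joint_vel": joint speeds; "joint_efforts": joint torques, N m; "ee_pos": TCP position; "tcp_rot": TCP orientation; "contact_force": force on the tool from outside, world axes, zero at the start; "wrist_torque": the same for the moment, N m; "opening": finger opening in m; "grip_force": force on a finger pad.
Only numpy, scipy, OpenCV 4.12 (cv2) and the standard library are available. Lean on these libraries where they do the work, as an engineer would, in place of code of your own. Each camera call takes 0.05 s, during which the arm holds its last target. There are 200 camera calls.

## Working session

There is one attempt and no reset: what is moved stays moved. The work goes in short steps, Python scripts to look and compute and a shell command to move; the robot and the scene stay as the last step left them, time stands still between calls to the robot, and variables do not carry over. Pictures are saved under pics/ and viewed, at most 14 in all, crops included, and the job is handed in when it is done.

```bash
ls; mkdir -p pics; python3 - <<'E'
from plant import bot, camrig, workorder
import cv2,numpy as np
o=bot.observe();print(o)
for n in("side","top"):
    p=camrig.camera_params(n);print(n,p)
    cv2.imwrite(f"pics/{n}0.png",camrig.camera(n))
E
```

```text
jog.py
pics
plant.py
{'time': 0.0, 'joint_positions': array([-1.40979857,  0.6293296 ,  0.03840614,  1.5183336 , -0.026986  ,
        0.99632852, -0.01998772]), 'joint_vel': array([0.00119272, 0.00090477, 0.00147412, 0.00076733, 0.00146636,
       0.00200267, 0.00038382]), 'joint_efforts': array([ 3.21757034e-05, -5.49729681e+01,  1.14374701e+00, -1.86637688e+01,
       -5.21156599e-02,  2.36881315e-02,  1.46938037e-04]), 'ee_pos': array([0.1459681 , 0.63273802, 0.21557519]), 'tcp_rot': array([-9.94307901e-05,  1.13131282e-01,  9.93579603e-01, -9.35808794e-04]), 'contact_force': array([-0.42802709,  0.10695238,  0.63874182]), 'wrist_torque': array([ 0.01590574,  0.04756974, -0.01537664]), 'grip_force': 0.0, 'opening': 0.09430732202979589}
side {'fx': 387.2991514489926, 'fy': 387.2991514489926, 'cx': 252.5545678774751, 'cy': 203.01937777171113, 'T': array([[ 0.83454005, -0.20150227,  0.51277649, -0.02905707],
       [-0.55082017, -0.32514311,  0.76868661, -0.88162801],
       [ 0.01183364, -0.9239474 , -0.38233646,  0.5392649 ],
       [ 0.        ,  0.        ,  0.        ,  1.        ]])}
top {'fx': 382.011764522919, 'fy': 382.011764522919, 'cx': 252.74239606437624, 'cy': 188.04077026883925, 'T': array([[-0.0149859 , -0.99907621,  0.04027598,  0.45896684],
       [-0.99988629,  0.01490585, -0.00228713, -0.08430026],
       [ 0.00168467, -0.04030567, -0.99918598,  1.16180643],
       [ 0.        ,  0.        ,  0.        ,  1.        ]])}
```

View pics/side0.png

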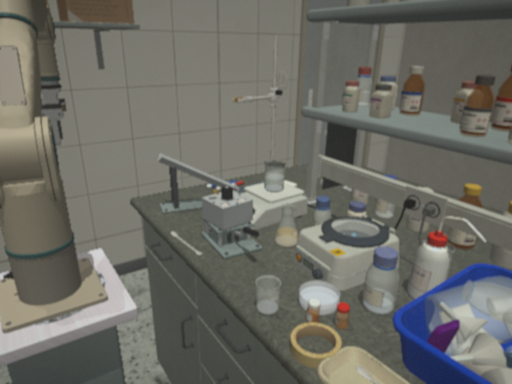

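View pics/top0.png

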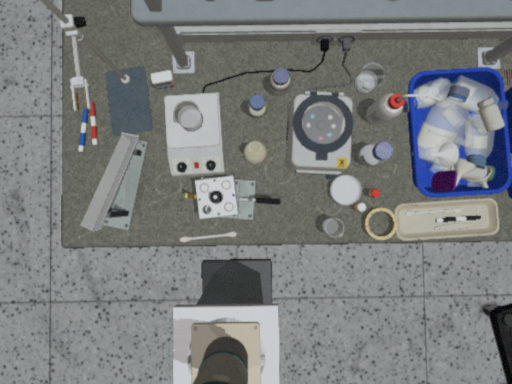

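The side view shows the stand at about (230,220) and the trough at (200,175). The top view shows the mould at (217,197), the pointer on its left at about (190,196), the grip on its right at about (265,201), the trough from (130,140) to (90,225), and the glassware at (255,152), (334,227), (362,207), (376,192) and (380,152). I'll zoom in.

```bash
python3 - <<'E'
import cv2
t=cv2.imread("pics/top0.png")
cv2.imwrite("pics/c1.png",cv2.resize(t[120:250,70:290],None,fx=3.6,fy=3.6,interpolation=cv2.INTER_CUBIC))
s=cv2.imread("pics/side0.png")
cv2.imwrite("pics/c2.png",cv2.resize(s[140:265,140:340],None,fx=4,fy=4,interpolation=cv2.INTER_CUBIC))
E
```

```text
(no output)
```

View pics/c1.png

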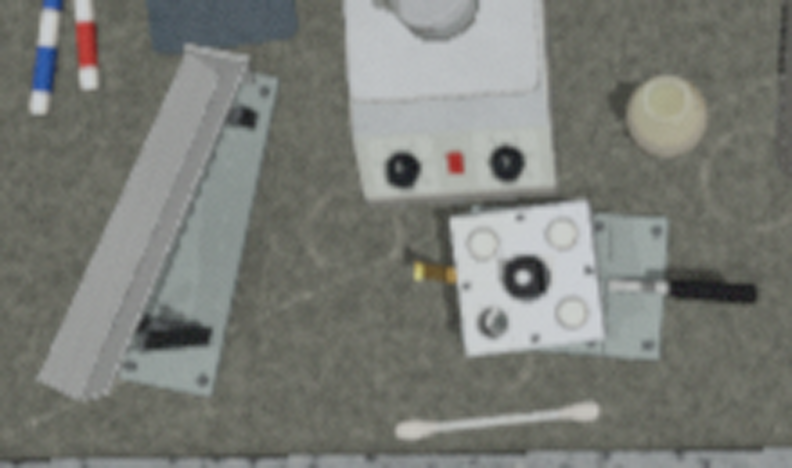

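View pics/c2.png

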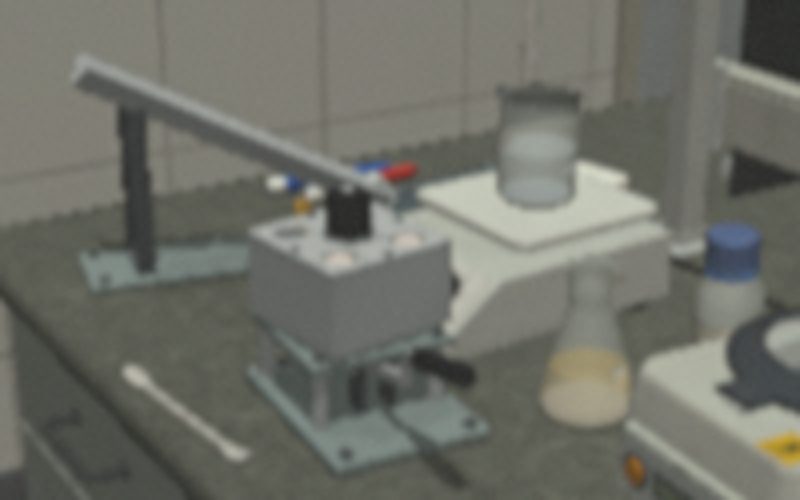

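Both crops are clear. In c1 the three filled cavities are at (483,244), (562,234) and (572,313), and the empty one is at (492,321). The mould centre is near (526,278), the pointer at (420,271) and the grip from (668,287) to (757,293). The trough's low end is at the top (187,45)–(248,57), and its high open end is at the bottom (40,380)–(90,398), on the robot's side. c2 confirms the trough is raised on the left.

```bash
cat > h.py <<'E'
from plant import bot, camrig, workorder
import numpy as np, cv2
from scipy.spatial.transform import Rotation as R
def ray(n,u,v):
    p=camrig.camera_params(n);T=p["T"]
    d=T[:3,:3]@np.array([(u-p["cx"])/p["fx"],(v-p["cy"])/p["fy"],1]);return T[:3,3],d
def onz(n,u,v,z):
    o,d=ray(n,u,v);return o+d*(z-o[2])/d[2]
def proj(n,P):
    p=camrig.camera_params(n);T=p["T"];q=T[:3,:3].T@(np.asarray(P)-T[:3,3])
    return np.array([q[0]/q[2]*p["fx"]+p["cx"],q[1]/q[2]*p["fy"]+p["cy"]])
def two(a,b):  # a,b=(name,u,v); midpoint of closest approach, gap
    (o1,d1),(o2,d2)=ray(*a),ray(*b)
    s=np.linalg.lstsq(np.c_[d1,-d2],o2-o1,rcond=None)[0]
    p,q=o1+d1*s[0],o2+d2*s[1];return (p+q)/2,np.linalg.norm(p-q)
def tool():
    o=bot.observe();q=o["tcp_rot"];return o["ee_pos"],R.from_quat([q[1],q[2],q[3],q[0]])
def delta(P,axz=None,axy=None):
    "tool-frame shift to P and rotvec so that tool z->axz, tool y->+-axy (world)"
    p,r=tool();M=r.as_matrix();d=M.T@(np.asarray(P)-p);rv=np.zeros(3)
    if axz is not None:
        z=np.array(axz,float);z/=np.linalg.norm(z);best=None
        y=np.array(axy,float);y-=z*(y@z);y/=np.linalg.norm(y)
        for s in(1,-1):
            w=R.from_matrix(M.T@np.c_[np.cross(s*y,z),s*y,z]).as_rotvec()
            if best is None or np.linalg.norm(w)<np.linalg.norm(best):best=w
        rv=best
    return d.round(4),rv.round(3)
E
python3 - <<'E'
from h import *
t=cv2.imread("pics/top0.png")
C=lambda x,y:((x+.5)/3.6-.5+70,(y+.5)/3.6-.5+120)
# mould face
g=t.min(axis=2);m=(g>165).astype(np.uint8);m[:,:]*=1
roi=np.zeros_like(m);roi[172:222,190:242]=1;m*=roi
m=cv2.morphologyEx(m,cv2.MORPH_CLOSE,np.ones((9,9)))
cs,_=cv2.findContours(m,0,1);c=max(cs,key=cv2.contourArea);r=cv2.minAreaRect(c);print("rect",r)
W=np.array([onz("top",*b,.13)[:2] for b in cv2.boxPoints(r)]);print(W.round(4),"centre",W.mean(0),"sides",np.linalg.norm(np.diff(W,axis=0),axis=1))
e=W[2]-W[1];print("ang",np.degrees(np.arctan2(e[1],e[0])))
Wc=np.array([onz("top",*C(*q),.13)[:2] for q in[(450,217),(587,200),(604,342),(467,356)]]);print("eye",Wc.round(4),Wc.mean(0))
for q in[(483,244),(562,234),(572,313),(492,321)]:print("cav",onz("top",*C(*q),.13)[:2].round(4))
print("ptr tip",onz("top",*C(414,271),.128)); print("hub",onz("top",*C(526,276),.164))
print("grip",onz("top",*C(668,287),.088),onz("top",*C(757,293),.088))
for q,z in[((187,45),.051),((248,57),.051),((40,380),.196),((90,400),.196)]:print("vee",onz("top",*C(*q),z).round(4))
E
```

```text
rect ((216.8243865966797, 192.18048095703125), (50.70603942871094, 44.420162200927734), 77.90524291992188)
[[ 0.5464  0.0831]
 [ 0.57   -0.0348]
 [ 0.4354 -0.0617]
 [ 0.4122  0.0556]] centre [0.49099484 0.01053086] sides [0.12020776 0.13722091 0.11958654]
ang -168.69256323572785
eye [[ 0.5249  0.0701]
 [ 0.5362 -0.0329]
 [ 0.4294 -0.0443]
 [ 0.4205  0.0584]] [0.47775024 0.01282423]
cav [0.5042 0.0456]
cav [ 0.5109 -0.0138]
cav [ 0.4515 -0.0206]
cav [0.4464 0.0394]
ptr tip [0.48477041 0.09785593 0.128     ]
hub [0.47903052 0.01033082 0.164     ]
grip [ 0.47031672 -0.09317035  0.088     ] [ 0.46459651 -0.16255406  0.088     ]
vee [0.6731 0.2944 0.051 ]
vee [0.6626 0.2449 0.051 ]
vee [0.4107 0.348  0.196 ]
vee [0.3963 0.313  0.196 ]
```

```bash
python3 - <<'E'
from h import *
t=cv2.imread("pics/top0.png");s=cv2.imread("pics/side0.png")
a=cv2.resize(t[205:240,70:120],None,fx=8,fy=8,interpolation=cv2.INTER_CUBIC)  #400x280
b=cv2.resize(t[125:160,105:155],None,fx=8,fy=8,interpolation=cv2.INTER_CUBIC)
c=cv2.resize(s[150:185,150:200],None,fx=8,fy=8,interpolation=cv2.INTER_CUBIC)
d=cv2.resize(s[172:207,212:262],None,fx=8,fy=8,interpolation=cv2.INTER_CUBIC)
cv2.imwrite("pics/c3.png",np.vstack([np.hstack([a,b]),np.hstack([c,d])]))
E
```

```text
(no output)
```

View pics/c3.png

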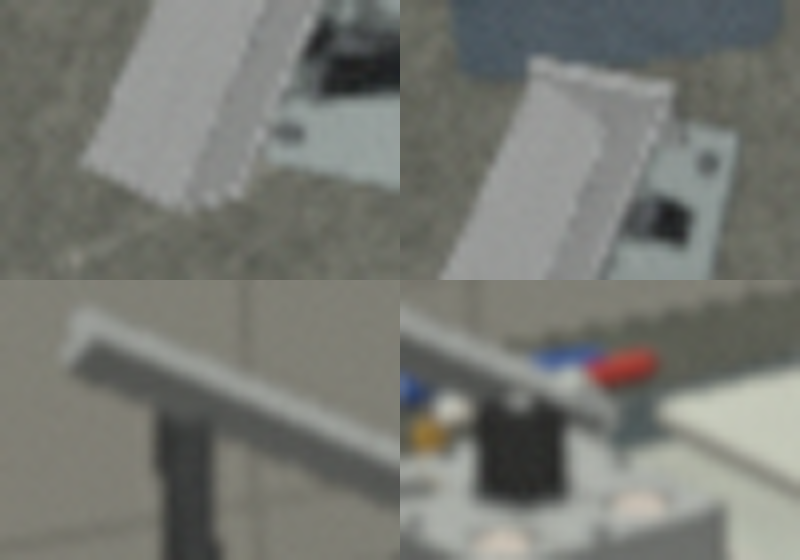

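c3 shows the fold's upper end at about top pixel (93.4,230.8), with wall corners at (80.2,225.2) and (100.5,228.7). Its lower end, at the stop, is at about (130.3,140.5).

```bash
python3 - <<'E'
from h import *
o=-.4375
A=lambda x,y:(70+x/8+o,205+y/8+o);B=lambda x,y:(105+x/8+o,125+y/8+o)
U=onz("top",*A(188,207),.1754);L=onz("top",*B(203,125),.030)
h=(U-L)[:2];l=np.linalg.norm(h);print("fold up",U,"low",L,"horiz",l,"expect",.3*np.cos(np.radians(29)),"az",np.degrees(np.arctan2(h[1],h[0])))
# wall corners at upper end: z=.1754+.024*cos29
zz=.1754+.024*.8746
a=onz("top",*A(82,162),zz);b=onz("top",*A(245,190),zz);print("edges",a,b,"width",np.linalg.norm(a-b),"mid",(a+b)/2,"exp mid",U[:2]-.024*.4848*h/l)
v=(b-a)[:2];print("perp az",np.degrees(np.arctan2(v[1],v[0])))
# stop corners
c=onz("top",*B(130,62),.052);d=onz("top",*B(272,88),.052);print("stop",c,d,np.linalg.norm(c-d),np.degrees(np.arctan2(*(d-c)[1::-1])))
# side check of upper corner (near edge) 
print("side proj of b",proj("side",b),"a",proj("side",a),"U",proj("side",U)," panel c seen: top corner",(150+85/8,150+30/8),(150+65/8,150+85/8))
# two view hub top, and mould
print("hub side",proj("side",[.478,.0125,.164]),"flask",onz("top",255,148,.115))
# long edge lines azimuth in top from panels: left wall edge a->b
e1=onz("top",*A(82,162),zz);e2=onz("top",*B(130,62),.051);g=(e1-e2);print("left edge az",np.degrees(np.arctan2(g[1],g[0])),np.linalg.norm(g[:2]))
p,r=tool();print(p,r.as_matrix().round(3))
E
```

```text
fold up [0.39577696 0.3255555  0.1754    ] low [0.6526812  0.27671813 0.03      ] horiz 0.2615050214430922 expect 0.2623859121418187 az 169.2365314752326
edges [0.41173669 0.35019039 0.1963904 ] [0.4021805  0.29892578 0.1963904 ] width 0.05214768023106188 mid [0.4069586  0.32455809 0.1963904 ] exp mid [0.40720746 0.32338257]
perp az -100.55925824351921
stop [0.67246419 0.29630877 0.052     ] [0.6621415  0.24448498 0.052     ] 0.05284187430750682 -101.2652012839047
side proj of b [162.0261882  155.68797658] a [159.08396872 151.77363525] U [157.69550591 160.24154333]  panel c seen: top corner (160.625, 153.75) (158.125, 160.625)
hub side [226.35619277 186.62692229] flask [ 0.61142521 -0.09456746  0.115     ]
left edge az 168.40431804370425 0.2663560962299159
[0.14600492 0.63282541 0.21569697] [[-0.974  0.225 -0.   ]
 [ 0.225  0.974 -0.002]
 [-0.    -0.002 -1.   ]]
```

```bash
python3 jog.py '[[0,0,-0.03,0,0,0],[0,0,-0.03,0,0,0],[0,0,-0.03,0,0,0]]' 0.06 20; cat > st.py <<'E'
from h import *
import sys
ax=np.array([.478,.0126]);sx=np.array([np.cos(np.radians(85.6)),np.sin(np.radians(85.6))])
def show(P,az=None,z=(0,0,-1)):
    a=None if az is None else [np.cos(np.radians(az)),np.sin(np.radians(az)),0]
    p,r=tool();y=r.as_matrix()[:,1]
    print("at",p.round(4),"yaz",round(np.degrees(np.arctan2(y[1],y[0])),1),"->",*[list(map(float,q)) for q in delta(P,z if a else None,a)],"j",bot.observe()["joint_positions"].round(2))
if __name__=="__main__":
    v=[float(q) for q in sys.argv[1:]];show(v[:3],*v[3:4])
E
python3 st.py .478 .0126 .21 96
```

```text
time: 0.35
ee_pos: [0.146, 0.6326, 0.3066]
tcp_rot: [-0.0, 0.113, 0.994, -0.001]
contact_force: [0.2, 0.4, -0.2]
opening: 0.0774
grip_force: 0.0
at [0.146  0.6326 0.3066] yaz 77.0 -> [-0.4629, -0.5292, 0.098] [-0.003, -0.0, -0.332] j [-1.41  0.55  0.04  1.39 -0.03  1.2  -0.02]
```

```bash
R='[[-0.023,-0.0265,0,0,0,0],[-0.023,-0.0265,0,0,0,0],[-0.023,-0.0265,0,0,0,0],[-0.023,-0.0265,0,0,0,0],[-0.023,-0.0265,0,0,0,0]]'
python3 jog.py '[[-0.023,-0.0265,0,0,0,0],[-0.023,-0.0265,0,0,0,0],[-0.023,-0.0265,0,0,0,0],[-0.023,-0.0265,0,0,0,0],[-0.023,-0.0265,0,0,0,0]]' >/dev/null
python3 jog.py '[[-0.023,-0.0265,0,0,0,0],[-0.023,-0.0265,0,0,0,0],[-0.023,-0.0265,0,0,0,0],[-0.023,-0.0265,0,0,0,0],[-0.023,-0.0265,0,0,0,0]]' | head -2
python3 jog.py '[[-0.023,-0.0265,0,0,0,0],[-0.023,-0.0265,0,0,0,0],[-0.023,-0.0265,0,0,0,0],[-0.023,-0.0265,0,0,0,0],[-0.023,-0.0265,0,0,0,0]]' >/dev/null
python3 jog.py '[[-0.023,-0.0265,0,0,0,0],[-0.023,-0.0265,0,0,0,0],[-0.023,-0.0265,0,0,0,0],[-0.023,-0.0265,0,0,0,0],[-0.023,-0.0265,0,0,0,0]]' |head -2
python3 st.py .478 .0126 .21 96
```

```text
time: 1.18
ee_pos: [0.311, 0.3216, 0.3063]
time: 2.02
ee_pos: [0.4754, 0.0119, 0.3063]
at [0.4754 0.0119 0.3063] yaz 77.0 -> [-0.0024, 0.0013, 0.0963] [0.0, -0.0, -0.331] j [-0.34  0.28  0.33  1.86 -0.11  1.01  1.38]
```

```bash
python3 jog.py '[[-0.0024,0.0013,0.02,0,0,-0.11],[0,0,0.02,0,0,-0.11],[0,0,0.02,0,0,-0.111],[0,0,0.02,0,0,0],[0,0,0.02,0,0,0]]' 0.06 | head -2
python3 jog.py '[[0,0,0.02,0,0,0],[0,0,0.02,0,0,0],[0,0,0.016,0,0,0],[0,0,0,0,0,0]]'; python3 st.py .478 .0126 .15 96; python3 -c "
from h import *
t=camrig.camera('top');cv2.imwrite('pics/c4.png',cv2.resize(t[150:250,170:290],None,fx=6,fy=6))"
```

```text
time: 2.43
ee_pos: [0.4775, 0.0141, 0.2054]
time: 2.77
ee_pos: [0.4754, 0.0142, 0.1478]
tcp_rot: [-0.003, -0.052, 0.999, -0.0]
contact_force: [0.0, 0.6, 0.1]
opening: 0.06
grip_force: 0.0
at [0.4754 0.0142 0.1478] yaz 96.0 -> [-0.0024, -0.0018, -0.0022] [0.0, -0.006, -0.001] j [-0.23  0.5   0.2   2.06 -0.17  0.6   1.76]
```

```bash
python3 jog.py '[[0,0,0,0,0,0],[0,0,0,0,0,0],[0,0,0,0,0,0],[0,0,0,0,0,0],[0,0,0,0,0,0]]' 0.02 25; python3 st.py .478 .0126 .15 96;
```

```text
time: 3.23
ee_pos: [0.4782, 0.014, 0.1511]
tcp_rot: [0.001, -0.052, 0.999, -0.0]
contact_force: [1.0, -12.1, 1.4]
opening: 0.03
grip_force: 7.0
at [0.4782 0.014  0.1511] yaz 96.0 -> [0.0004, -0.0014, 0.0011] [-0.0, 0.001, -0.0] j [-0.23  0.49  0.2   2.06 -0.17  0.6   1.76]
```

```bash
python3 jog.py '[[0,-0.001,0,0,0,0],[0,0,0,0,0,0],[0,0,0,0,0,0],[0,0,0,0,0,0]]' 0.01 25; python3 st.py .478 .0126 .15 96;
```

```text
time: 3.57
ee_pos: [0.4785, 0.0119, 0.1511]
tcp_rot: [0.001, -0.052, 0.999, -0.001]
contact_force: [-0.9, -4.9, 5.5]
opening: 0.0258
grip_force: 25.0
at [0.4785 0.0119 0.1511] yaz 95.9 -> [0.0004, 0.0007, 0.0011] [-0.001, 0.001, -0.001] j [-0.23  0.49  0.2   2.06 -0.17  0.6   1.76]
```

```bash
python3 jog.py '[[0,0,0,0,0,-0.121],[0,0,0,0,0,-0.121],[0,0,0,0,0,-0.121],[0,0,0,0,0,-0.121],[0,0,0,0,0,-0.12]]' - 35; python3 jog.py '[[0,0,0,0,0,0],[0,0,0,0,0,0]]';  python3 st.py .478 .0126 .15 130.6;
```

```text
time: 3.98
ee_pos: [0.4781, 0.0128, 0.1511]
tcp_rot: [0.0, -0.349, 0.937, -0.0]
contact_force: [-1.8, -2.3, 6.5]
opening: 0.0258
grip_force: 35.0
time: 4.15
ee_pos: [0.4781, 0.0128, 0.1511]
tcp_rot: [0.0, -0.347, 0.938, -0.0]
contact_force: [-0.4, -3.2, 6.8]
opening: 0.0259
grip_force: 35.0
at [0.4781 0.0128 0.1511] yaz 130.6 -> [0.0002, -0.0001, 0.0011] [-0.001, 0.0, -0.0] j [-0.1   0.49  0.02  2.05 -0.02  0.6   2.21]
```

```bash
python3 jog.py '[[0,0,0,0,0,0],[0,0,0,0,0,0],[0,0,-0.02,0,0,0],[0,0,-0.03,0,0,0],[0,0,-0.03,0,0,0.12]]' 0.05 >/dev/null
python3 jog.py '[[0,0,0,0,0,0.124],[0,0,0,0,0,0.124],[0,0,0,0,0,0.124],[0,0,0,0,0,0.124],[0,0,0,0,0,0.124]]' >/dev/null
python3 jog.py '[[0,0,0,0,0,0.124],[0,0,0,0,0,0.124],[0,0,0,0,0,0.124],[0,0,0,0,0,0.124],[0,0,0,0,0,0.124]]' >/dev/null
python3 jog.py '[[0,0,0,0,0,0.124],[0,0,0,0,0,0.124],[0,0,0,0,0,0.124],[0,0,0,0,0,0.124],[0,0,0,0,0,0.124]]' >/dev/null
python3 jog.py '[[0,0,0,0,0,0.124],[0,0,0,0,0,0.124],[0,0,0,0,0,0.124],[0,0,0,0,0,0]]'
python3 st.py .4675 -.128 .20 -4.4
python3 - <<'E'
from h import *
cv2.imwrite("pics/side1.png",camrig.camera("side"));t=camrig.camera("top");cv2.imwrite("pics/top1.png",t)
# grip vertical position: dark blob in side view
s=cv2.imread("pics/side0.png");print(proj("side",[.4675,-.128,.088]),proj("side",[.4733,-.093,.08]),proj("side",[.4646,-.1625,.09]))
E
```

```text
time: 6.15
ee_pos: [0.4777, 0.0141, 0.2301]
tcp_rot: [-0.0, 0.733, 0.68, -0.0]
contact_force: [0.6, 0.2, 0.3]
opening: 0.0502
grip_force: 0.0
at [0.4777 0.0141 0.2301] yaz -4.3 -> [-0.1424, 0.0006, 0.0301] [-0.001, 0.0, 0.001] j [-0.56  0.44  0.67  1.98 -0.36  0.85  0.23]
[250.22381561 230.66843671] [244.88239161 227.87063629] [256.73379148 235.4251984 ]
```

```bash
python3 jog.py '[[-0.036,0,0,0,0,0],[-0.036,0,0,0,0,0],[-0.036,0,0,0,0,0],[-0.0344,0,0,0,0,0],[0,0,0,0,0,0]]' 0.04 | head -2
python3 - <<'E'
from h import *
t=camrig.camera("top");cv2.imwrite("pics/t2.png",cv2.resize(t[150:250,150:290],None,fx=5.6,fy=5.6,interpolation=cv2.INTER_CUBIC))
E
python3 st.py .4675 -.128 .088 -4.4
```

```text
time: 6.67
ee_pos: [0.4664, -0.1366, 0.2313]
at [ 0.4669 -0.1327  0.2308] yaz -4.4 -> [0.0049, 0.0001, 0.1428] [0.001, 0.001, -0.001] j [-0.25  0.44  0.67  1.96 -0.36  0.86  0.53]
```

View pics/t2.png

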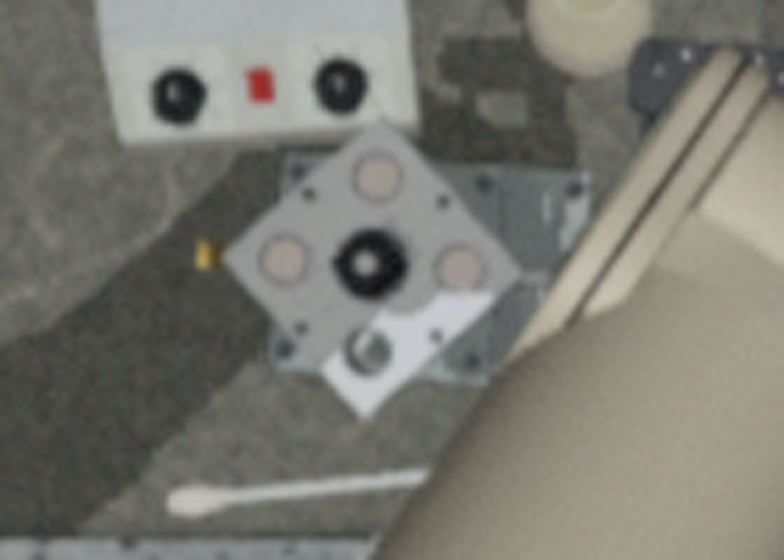

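t2 shows the first filled cavity at (285,260), on the line from the hub (370,262) to the pointer (205,255). The other filled cavities are at (378,178) and (460,268), and the empty one at (368,350). The mould turned as planned, so I'll go down on the lever.

```bash
python3 -c "
from h import *
p=onz('top',150+285/5.6-.4,150+260/5.6-.4,.128)[:2];print(p,'rod exp',.478+.042*.0767,.0126+.042*.997)"
python3 jog.py '[[0.005,0,0.03,0,0,0],[0,0,0.03,0,0,0],[0,0,0.03,0,0,0],[0,0,0.03,0,0,0],[0,0,0.025,0,0,0]]' 0.04 10
python3 jog.py '[[0,0,0,0,0,0],[0,0,0,0,0,0],[0,0,0,0,0,0],[0,0,0,0,0,0]]' 0.005 10
python3 st.py .4675 -.128 .084 -4.4
```

```text
[0.4811209  0.05500387] rod exp 0.48122139999999997 0.054474
time: 7.13
ee_pos: [0.4676, -0.1215, 0.0835]
tcp_rot: [-0.001, 0.731, 0.682, 0.0]
contact_force: [0.8, 0.7, -0.1]
opening: 0.0398
grip_force: 0.0
time: 7.47
ee_pos: [0.4664, -0.1232, 0.0865]
tcp_rot: [-0.001, 0.732, 0.681, -0.0]
contact_force: [-8.5, -0.2, 2.1]
opening: 0.0169
grip_force: 4.4
at [ 0.4664 -0.1232  0.0865] yaz -4.1 -> [-0.0047, 0.0015, 0.0024] [-0.002, -0.001, 0.005] j [-0.1   0.65  0.46  2.1  -0.58  0.51  0.71]
```

```bash
python3 jog.py '[[-0.002,0.001,0.011,0,0,0],[-0.002,0,0.011,0,0,0],[-0.002,0,0.011,0,0,0],[-0.002,0,0.011,0,0,0],[-0.002,0,0.011,0,0,0]]' 
python3 jog.py '[[0,0,0,0,0,0],[0,0,0,0,0,0],[0,0,0,0,0,0],[0,0,0,0,0,0]]'
python3 - <<'E'
from h import *
s=camrig.camera("side");cv2.imwrite("pics/s2.png",cv2.resize(s[140:270,160:310],None,fx=5,fy=4.6,interpolation=cv2.INTER_CUBIC))
E
```

```text
time: 7.88
ee_pos: [0.4651, -0.1319, 0.0312]
tcp_rot: [-0.003, 0.732, 0.681, -0.0]
contact_force: [-9.2, 0.9, 15.0]
opening: 0.0157
grip_force: 10.0
time: 8.22
ee_pos: [0.465, -0.1325, 0.0309]
tcp_rot: [-0.003, 0.732, 0.681, -0.001]
contact_force: [-7.2, 0.7, -3.4]
opening: 0.0156
grip_force: 10.0
```

View pics/s2.png

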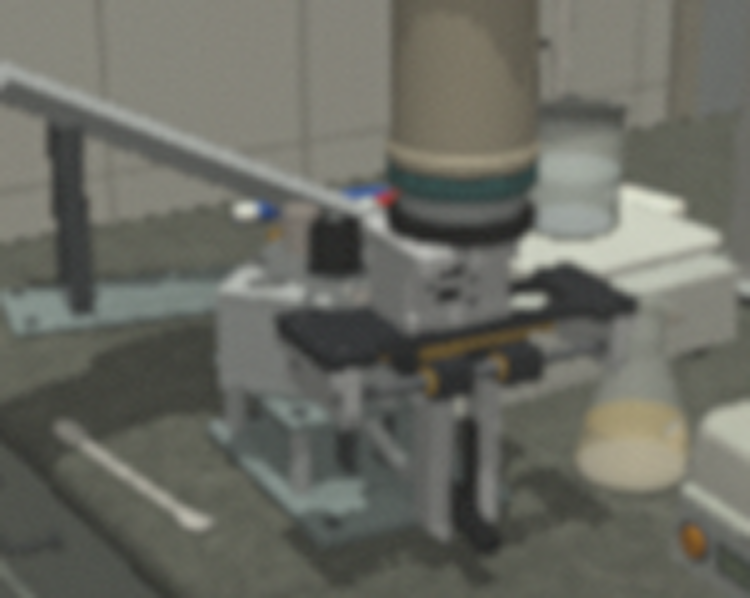

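s2 shows the lever pressed down between the fingers at about (470,500), and a pale cylinder standing proud left of the hub at about (295,235). The flask is upright and clear. Now I'll pick the cylinder.

```bash
python3 jog.py '[[0,0,0,0,0,0],[0,0,0,0,0,0],[0,0,-0.03,0,0,0],[0,0,-0.04,0,0,0],[0,0,-0.04,0,0,0]]' 0.04 >/dev/null
python3 jog.py '[[0,0,-0.04,0,0,0],[0,0,-0.04,0,0,0],[0.03,0,-0.01,0,0,0],[0.04,0,0,0,0,0],[0.04,0,0,0,0,0]]' 0.05 >/dev/null
python3 jog.py '[[0.04,0,0,0,0,0],[0.037,0,0,0,0,0],[0,0,0,0,0,0]]' |head -2
python3 st.py .4812 .0545 .148 -4.4
python3 - <<'E'
from h import *
s=camrig.camera("side");cv2.imwrite("pics/s3.png",s)
t=camrig.camera("top");cv2.imwrite("pics/t3.png",t)
E
```

```text
time: 9.35
ee_pos: [0.4832, 0.0619, 0.2312]
at [0.4832 0.0619 0.2312] yaz -3.5 -> [-0.008, -0.0017, 0.0831] [0.002, -0.005, 0.016] j [-0.66  0.45  0.68  1.96 -0.37  0.86  0.16]
```

```bash
python3 jog.py '[[0,0,0,0,0,0],[0,0,0,0,0,0]]' >/dev/null; python3 st.py .4812 .0545 .148 -4.4
```

```text
at [0.4822 0.051  0.2312] yaz -4.3 -> [0.0034, -0.0014, 0.0832] [0.002, 0.0, 0.001] j [-0.64  0.45  0.69  1.96 -0.37  0.86  0.16]
```

```bash
python3 jog.py '[[0.003,-0.001,0.02,0,0,0],[0,0,0.02,0,0,0],[0,0,0.02,0,0,0],[0,0,0.01,0,0,0],[0,0,0,0,0,0]]' 0.05 20>/dev/null;  python3 jog.py '[[0,0,0.013,0,0,0],[0,0,0,0,0,0]]' |tail -3; python3 st.py .4812 .0545 .148 -4.4
python3 jog.py '[[0,0,0,0,0,0],[0,0,0,0,0,0],[0,0,0,0,0,0],[0,0,0,0,0,0],[0,0,0,0,0,0]]' 0.01 20 ; python3 st.py .4812 .0545 .148 -4.4
```

```text
time: 10.03
ee_pos: [0.4798, 0.0542, 0.1591]
tcp_rot: [-0.001, 0.733, 0.68, -0.002]
contact_force: [-0.1, -0.1, 0.2]
opening: 0.0499
grip_force: 0.0
contact_force: [0.7, -0.1, -0.4]
opening: 0.0502
grip_force: 0.0
at [0.4808 0.0548 0.1471] yaz -4.3 -> [-0.0003, 0.0004, -0.0009] [-0.001, 0.0, 0.002] j [-0.56  0.57  0.58  2.05 -0.5   0.66  0.27]
time: 10.62
ee_pos: [0.4809, 0.0558, 0.1479]
tcp_rot: [-0.0, 0.732, 0.681, 0.0]
contact_force: [-0.9, 0.3, 1.7]
opening: 0.0214
grip_force: 20.0
at [0.4809 0.0558 0.1479] yaz -4.2 -> [-0.0012, 0.0003, -0.0001] [0.0, -0.0, 0.004] j [-0.57  0.56  0.58  2.05 -0.5   0.66  0.27]
```

Gripped at 21.4 mm. Lifting, turning and heading for the trough.

```bash
python3 jog.py '[[0,0,-0.02,0,0,0],[0,0,-0.03,0,0,0],[0,0,-0.03,0,0,0],[0,0,-0.03,0,0,0],[0,0,-0.03,0,0,0]]' - 30 |tail -2
python3 jog.py '[[0,0,0,0,0,-0.122],[0,0,0,0,0,-0.122],[0,0,0,0,0,-0.122],[0,0,0,0,0,-0.122],[0,0,0,0,0,-0.122]]' >/dev/null
python3 jog.py '[[0,0,0,0,0,-0.122],[0,0,0,0,0,-0.122],[0,0,0,0,0,-0.122],[0,0,0,0,0,-0.122],[0,0,0,0,0,-0.122]]' >/dev/null
python3 jog.py '[[0,0,0,0,0,-0.122],[0,0,0,0,0,-0.117],[0,0,0,0,0,0]]' |tail -2
cat > tip.py <<'E'
from st import *
dh=np.array([.9816,-.1908,0]);c,s=np.cos(np.radians(29)),np.sin(np.radians(29))
O=np.array([.6527,.2767,.03]);xv=-dh*c+[0,0,s];zv=dh*s+[0,0,c]
e=np.radians(51);tz=dh*np.cos(e)-[0,0,np.sin(e)]
low=O+xv*.21+zv*.020; P=low-.048*tz
show(P,79.2,tz); 
P2=P+[0,0,.06]
print("P",P.round(4));show(P2,79.2,tz)
E
python3 tip.py
```

```text
opening: 0.0215
grip_force: 29.9
opening: 0.0211
grip_force: 29.9
at [0.4809 0.0556 0.2877] yaz 79.6 -> [0.0752, 0.2506, 0.1011] [0.005, -0.681, 0.007] j [-0.45  0.32  0.37  1.88 -0.14  0.97  1.37]
P [0.4523 0.3157 0.1866]
at [0.4809 0.0556 0.2877] yaz 79.6 -> [0.0752, 0.2506, 0.0411] [0.005, -0.681, 0.007] j [-0.45  0.32  0.37  1.88 -0.14  0.97  1.37]
```

```bash
python3 jog.py '[[0.01,0.036,0,0,0,0],[0.011,0.036,0,0,0,0],[0.011,0.036,0,0,0,0],[0.011,0.036,0,0,0,0],[0.011,0.036,0,0,0,0]]'>/dev/null
python3 jog.py '[[0.011,0.036,0,0,0,0],[0.01,0.035,0,0,0,0],[0,0,0,0,-0.113,0],[0,0,0,0,-0.113,0],[0,0,0,0,-0.113,0]]'>/dev/null
python3 jog.py '[[0,0,0,0,-0.113,0],[0,0,0,0,-0.113,0],[0,0,0,0,-0.113,0],[0,0,0,0,0,0],[0,0,0,0,0,0]]'
python3 tip.py
```

```text
time: 13.37
ee_pos: [0.452, 0.3172, 0.286]
tcp_rot: [0.315, 0.086, 0.945, -0.031]
contact_force: [0.2, 0.2, -0.6]
opening: 0.0209
grip_force: 30.0
at [0.452  0.3172 0.286 ] yaz 79.5 -> [0.0593, -0.001, 0.0798] [0.001, -0.036, 0.007] j [-1.61  0.41  0.76  2.12  0.64  0.5  -0.07]
P [0.4523 0.3157 0.1866]
at [0.452  0.3172 0.286 ] yaz 79.5 -> [0.0233, -0.0013, 0.0318] [0.001, -0.036, 0.007] j [-1.61  0.41  0.76  2.12  0.64  0.5  -0.07]
```

```bash
python3 jog.py '[[0.012,-0.0005,0.016,0,-0.036,0],[0.012,0,0.016,0,0,0],[0.012,0,0.016,0,0,0],[0,0,0,0,0,0],[0,0,0,0,0,0]]'>/dev/null; python3 tip.py
python3 - <<'E'
from h import *
s=camrig.camera("side");t=camrig.camera("top")
a=cv2.resize(s[110:220,130:255],None,fx=3.2,fy=4,interpolation=cv2.INTER_CUBIC);b=cv2.resize(t[130:240,60:185],None,fx=3.2,fy=4,interpolation=cv2.INTER_CUBIC)
cv2.imwrite("pics/p4.png",np.hstack([a,b]))
E
```

```text
at [0.4579 0.3121 0.2271] yaz 78.9 -> [0.0303, 0.0025, 0.0275] [-0.004, 0.002, -0.002] j [-1.63  0.58  0.84  2.2   0.73  0.29 -0.24]
P [0.4523 0.3157 0.1866]
at [0.4579 0.3121 0.2271] yaz 78.9 -> [-0.0075, 0.0023, -0.0191] [-0.004, 0.002, -0.002] j [-1.63  0.58  0.84  2.2   0.73  0.29 -0.24]
```

View pics/p4.png

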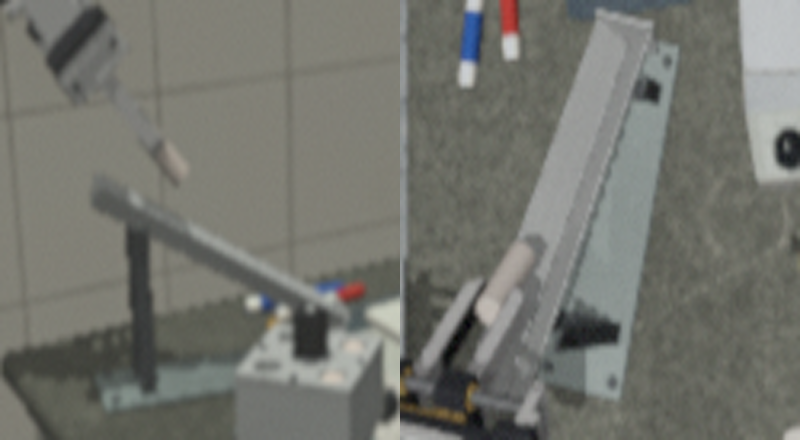

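p4 shows the cylinder held in line with the fold, its lower end just above the trough ((175,170) in the side panel, (520,250) in the top panel). Joint 6 is near its limit, so I'll tip a little steeper and further downhill.

```bash
sed -i 's/radians(51)/radians(59)/; s/xv\*.21/xv*.19/' tip.py; python3 tip.py; python3 jog.py '[[0,0.002,0,0,0.07,0],[0,0,0,0,0.07,0],[0,0,0,0,0,0]]' | tail -2; python3 tip.py
```

```text
at [0.4577 0.3134 0.2281] yaz 79.0 -> [0.0165, 0.0012, 0.0476] [-0.001, 0.142, -0.003] j [-1.63  0.58  0.85  2.2   0.73  0.29 -0.24]
P [0.4748 0.3113 0.1808]
at [0.4577 0.3134 0.2281] yaz 79.0 -> [-0.0213, 0.0012, 0.001] [-0.001, 0.142, -0.003] j [-1.63  0.58  0.85  2.2   0.73  0.29 -0.24]
opening: 0.0213
grip_force: 30.0
at [0.4604 0.3149 0.2305] yaz 78.8 -> [0.0129, -0.0011, 0.0503] [0.003, 0.0, -0.009] j [-1.37  0.45  0.57  2.12  0.59  0.43 -0.03]
P [0.4748 0.3113 0.1808]
at [0.4604 0.3149 0.2305] yaz 78.8 -> [-0.018, -0.0007, -0.0011] [0.003, 0.0, -0.009] j [-1.37  0.45  0.57  2.12  0.59  0.43 -0.03]
```

```bash
python3 jog.py '[[0.004,-0.001,0.017,0,0,0],[0.004,0,0.017,0,0,0],[0.005,0,0.013,0,0,0],[0,0,0,0,0,0],[0,0,0,0,0,0]]'; python3 tip.py
```

```text
time: 14.55
ee_pos: [0.4688, 0.3122, 0.1802]
tcp_rot: [0.267, 0.09, 0.959, -0.027]
contact_force: [-0.3, -0.3, -0.4]
opening: 0.0212
grip_force: 30.0
at [0.4688 0.3122 0.1802] yaz 79.2 -> [-0.0055, 0.0003, 0.0027] [-0.002, 0.003, 0.002] j [-1.36  0.57  0.6   2.16  0.63  0.28 -0.09]
P [0.4748 0.3113 0.1808]
at [0.4688 0.3122 0.1802] yaz 79.2 -> [-0.0365, 0.0, -0.0487] [-0.002, 0.003, 0.002] j [-1.36  0.57  0.6   2.16  0.63  0.28 -0.09]
```

```bash
python3 jog.py '[[0,0,0,0,0,0],[0,0,0,0,0,0],[0,0,0,0,0,0],[0,0,0,0,0,0],[0,0,0,0,0,0]]' 0.036
python3 jog.py '[[0,0,-0.025,0,0,0],[0,0,-0.03,0,0,0],[0,0,-0.03,0,0.11,0],[0,0,-0.03,0,0.11,0],[0,0,0,0,0.11,0]]' 0.05 | head -2
python3 - <<'E'
from h import *
s=camrig.camera("side");t=camrig.camera("top")
cv2.imwrite("pics/t5.png",t)
cv2.imwrite("pics/p5.png",cv2.resize(t[120:240,60:260],None,fx=4,fy=4,interpolation=cv2.INTER_CUBIC))
E
```

```text
time: 14.97
ee_pos: [0.4688, 0.3129, 0.1802]
tcp_rot: [0.267, 0.09, 0.959, -0.026]
contact_force: [0.1, 0.4, 0.4]
opening: 0.036
grip_force: 0.0
time: 15.38
ee_pos: [0.412, 0.3292, 0.2829]
```

View pics/p5.png

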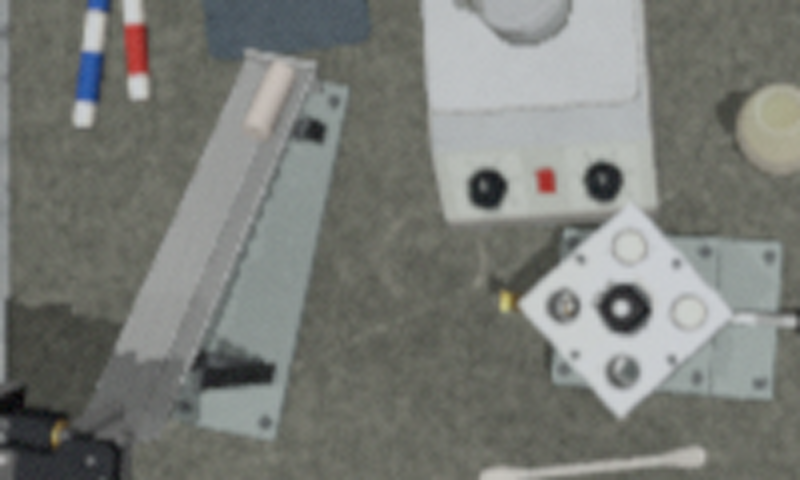

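p5 shows the first cylinder lying in the trough against the stop at (270,95), with the rod visible in its emptied cavity at (563,305). Next I'll raise the lever.

```bash
python3 jog.py '[[0,0,0,0,0.11,0],[0,0,0,0,0.1,0],[0,0,0,0,0,0]]'>/dev/null; python3 st.py .465 -.1325 .25 79.2
```

```text
at [0.4191 0.3199 0.2762] yaz 78.7 -> [-0.1336, -0.4344, 0.0309] [-0.006, 0.014, -0.009] j [-0.83  0.39  0.17  1.79 -0.06  0.97  0.73]
```

```bash
python3 jog.py '[[-0.0103,-0.0334,0,0,0.014,0],[-0.0103,-0.0334,0,0,0,0],[-0.0103,-0.0334,0,0,0,0],[-0.0103,-0.0334,0,0,0,0],[-0.0103,-0.0334,0,0,0,0]]' 0.04 10>/dev/null
python3 jog.py '[[-0.0103,-0.0334,0,0,0,0],[-0.0103,-0.0334,0,0,0,0],[-0.0103,-0.0334,0,0,0,0],[-0.0103,-0.0334,0,0,0,0],[-0.0103,-0.0334,0,0,0,0]]' >/dev/null
python3 jog.py '[[-0.0103,-0.0334,0,0,0,0],[-0.0103,-0.0334,0,0,0,0],[-0.0103,-0.0334,0,0,0,0],[0,0,0,0,0,0.12],[0,0,0,0,0,0.122]]' >/dev/null
python3 jog.py '[[0,0,0,0,0,0.122],[0,0,0,0,0,0.122],[0,0,0,0,0,0.122],[0,0,0,0,0,0.122],[0,0,0,0,0,0.122]]' >/dev/null
python3 jog.py '[[0,0,0,0,0,0.122],[0,0,0,0,0,0.122],[0,0,0,0,0,0.122],[0,0,0,0,0,0.122],[0,0,0,0,0,0.122]]' |head -2
python3 st.py .465 -.1325 .032 -4.4
```

```text
time: 16.15
ee_pos: [0.4325, 0.1474, 0.2765]
tcp_rot: [-0.001, 0.094, 0.996, -0.004]
contact_force: [0.8, -0.1, -0.2]
opening: 0.04
grip_force: 0.0
time: 17.82
ee_pos: [0.463, -0.1279, 0.2775]
at [ 0.463  -0.1279  0.2775] yaz -5.0 -> [-0.0026, 0.0035, 0.2456] [-0.004, 0.008, -0.01] j [-0.3   0.38  0.7   1.9  -0.28  0.97  0.44]
```

```bash
python3 jog.py '[[-0.002,0.003,0.04,0,0.008,-0.01],[0,0,0.04,0,0,0],[0,0,0.04,0,0,0],[0,0,0.04,0,0,0],[0,0,0,0,0,0]]' 0.04 10 >/dev/null; python3 st.py .465 -.1325 .032 -4.4;python3 jog.py '[[0,0,0.03,0,0,0],[0,0,0.03,0,0,0],[0,0,0.026,0,0,0],[0,0,0,0,0,0]]' | sed -n 2,4p;  python3 st.py .465 -.1325 .032 -4.4
```

```text
at [ 0.4608 -0.1277  0.1125] yaz -4.0 -> [-0.0047, 0.0059, 0.0804] [-0.017, -0.003, 0.007] j [-0.12  0.61  0.5   2.08 -0.52  0.59  0.67]
ee_pos: [0.4647, -0.1288, 0.0308]
tcp_rot: [-0.004, 0.731, 0.682, -0.001]
contact_force: [-0.1, -0.3, 0.6]
at [ 0.4647 -0.1288  0.0308] yaz -4.0 -> [-0.0037, 0.0006, -0.0013] [-0.008, -0.004, 0.007] j [-0.01  0.75  0.34  2.12 -0.65  0.39  0.79]
```

```bash
python3 jog.py '[[0,0,0,0,0,0],[0,0,0,0,0,0],[0,0,0,0,0,0],[0,0,0,0,0,0]]' 0.005 10 |tail -3
python3 jog.py '[[0.002,0,-0.011,0,0,0],[0.002,0,-0.011,0,0,0],[0.002,0,-0.011,0,0,0],[0.002,0,-0.011,0,0,0],[0.002,0,-0.012,0,0,0]]'
python3 jog.py '[[0,0,-0.003,0,0,0],[0,0,0,0,0,0],[0,0,0,0,0,0]]'
```

```text
contact_force: [-7.8, -1.6, 1.6]
opening: 0.0167
grip_force: 4.1
time: 19.32
ee_pos: [0.4661, -0.119, 0.0893]
tcp_rot: [-0.004, 0.732, 0.682, 0.0]
contact_force: [-0.8, -0.0, -14.4]
opening: 0.0151
grip_force: 10.0
time: 19.57
ee_pos: [0.4661, -0.1192, 0.092]
tcp_rot: [-0.004, 0.731, 0.682, 0.001]
contact_force: [-5.3, 2.3, 1.4]
opening: 0.0153
grip_force: 10.0
```

```bash
python3 jog.py '[[0,0,0,0,0,0],[0,0,0,0,0,0],[0,0,0,0,0,0],[0,0,-0.03,0,0,0],[0,0,-0.04,0,0,0]]' 0.05 >/dev/null
python3 jog.py '[[0,0,-0.04,0,0,0],[0,0,-0.03,0,0,0],[0.03,0,0,0,0,0],[0.036,0,0,0,0,0],[0.036,0,0,0,0,0]]' >/dev/null
python3 jog.py '[[0.03,0,0,0,0,0],[0,0,0,0,0,-0.122],[0,0,0,0,0,-0.122],[0,0,0,0,0,-0.122],[0,0,0,0,0,-0.122]]' >/dev/null
python3 jog.py '[[0,0,0,0,0,-0.122],[0,0,0,0,0,-0.122],[0,0,0,0,0,-0.05],[0,0,0,0,0,0]]' | head -2
python3 st.py .478 .0126 .15 40.6
python3 - <<'E'
from h import *
s=camrig.camera("side");cv2.imwrite("pics/s6.png",cv2.resize(s[140:270,160:310],None,fx=5,fy=4.6,interpolation=cv2.INTER_CUBIC))
E
```

```text
time: 21.15
ee_pos: [0.4785, 0.0102, 0.2328]
at [0.4785 0.0102 0.2328] yaz 40.8 -> [0.002, 0.0009, 0.0828] [0.004, -0.003, 0.003] j [-0.41  0.39  0.45  1.97 -0.24  0.83  0.89]
```

View pics/s6.png

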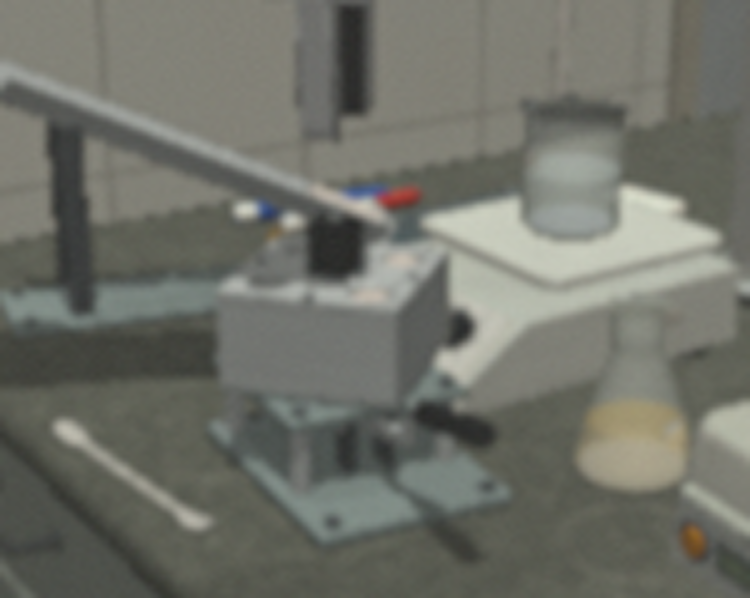

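s6 shows the lever grip back up at (455,425), the same as at the start. Now I'll turn the mould by 90 degrees.

```bash
python3 jog.py '[[0.002,0.001,0.03,0.004,-0.003,0.003],[0,0,0.03,0,0,0],[0,0,0.022,0,0,0],[0,0,0,0,0,0]]' 0.05 20 >/dev/null; python3 st.py .4783 .0124 .15 40.6
python3 jog.py '[[0,0,0,0,0,0],[0,0,0,0,0,0],[0,0,0,0,0,0],[0,0,0,0,0,0],[0,0,0,0,0,0]]' 0.01 20 >/dev/null
python3 jog.py '[[0,0,0,0,0,0],[0,0,0,0,0,0]]' 0.01 35 |tail -3
python3 st.py .4783 .0124 .15 40.6
```

```text
at [0.4745 0.0128 0.1472] yaz 40.5 -> [-0.0028, 0.0027, -0.0028] [-0.008, -0.004, -0.002] j [-0.35  0.52  0.39  2.07 -0.32  0.62  0.96]
contact_force: [-2.6, -2.0, 6.0]
opening: 0.0258
grip_force: 35.0
at [0.4767 0.0119 0.1515] yaz 40.6 -> [-0.0007, 0.0015, 0.0015] [-0.002, -0.0, -0.001] j [-0.36  0.51  0.39  2.06 -0.32  0.62  0.96]
```

```bash
python3 jog.py '[[0,0,0,0,0,-0.121],[0,0,0,0,0,-0.121],[0,0,0,0,0,-0.121],[0,0,0,0,0,-0.121],[0,0,0,0,0,-0.121]]' |tail -3
python3 jog.py '[[0,0,0,0,0,-0.121],[0,0,0,0,0,-0.121],[0,0,0,0,0,-0.121],[0,0,0,0,0,-0.121],[0,0,0,0,0,-0.121]]' |tail -3
python3 jog.py '[[0,0,0,0,0,-0.121],[0,0,0,0,0,-0.121],[0,0,0,0,0,-0.119],[0,0,0,0,0,0],[0,0,0,0,0,0]]' |tail -3
python3 st.py .4783 .0124 .15 130.6
```

```text
contact_force: [-2.3, -3.4, 6.0]
opening: 0.0257
grip_force: 35.0
contact_force: [-3.0, -2.5, 5.6]
opening: 0.0259
grip_force: 35.0
contact_force: [-2.8, -1.6, 6.3]
opening: 0.0258
grip_force: 35.0
at [0.4767 0.0115 0.1515] yaz 130.6 -> [-0.0018, -0.0004, 0.0015] [-0.0, -0.003, -0.001] j [-0.03  0.48 -0.08  2.05  0.07  0.61  2.13]
```

Perfect. Release, rotate back and go to the lever (same as before).

```bash
python3 jog.py '[[0,0,0,0,0,0],[0,0,0,0,0,0],[0,0,-0.02,0,0,0],[0,0,-0.03,0,0,0],[0,0,-0.03,0,0,0.12]]' 0.05 >/dev/null
python3 jog.py '[[0,0,0,0,0,0.124],[0,0,0,0,0,0.124],[0,0,0,0,0,0.124],[0,0,0,0,0,0.124],[0,0,0,0,0,0.124]]' >/dev/null
python3 jog.py '[[0,0,0,0,0,0.124],[0,0,0,0,0,0.124],[0,0,0,0,0,0.124],[0,0,0,0,0,0.124],[0,0,0,0,0,0.124]]' >/dev/null
python3 jog.py '[[0,0,0,0,0,0.124],[0,0,0,0,0,0.124],[0,0,0,0,0,0.124],[0,0,0,0,0,0.124],[0,0,0,0,0,0.124]]' >/dev/null
python3 jog.py '[[0,0,0,0,0,0.124],[0,0,0,0,0,0.124],[0,0,0,0,0,0.124],[-0.034,0,0,0,0,0],[-0.034,0,0,0,0,0]]' >/dev/null
python3 jog.py '[[-0.034,0,0,0,0,0],[-0.034,0,0,0,0,0],[0,0,0,0,0,0],[0,0,0,0,0,0]]' 0.04 >/dev/null
python3 st.py .4668 -.124 .084 -4.4
python3 - <<'E'
from h import *
t=camrig.camera("top");cv2.imwrite("pics/t7.png",t)
g=cv2.cvtColor(t,cv2.COLOR_BGR2GRAY)
P=proj("top",[.4812,.0545,.128]);print("expected px",P)
c=cv2.HoughCircles(cv2.resize(g[170:225,175:245],None,fx=8,fy=8,interpolation=cv2.INTER_CUBIC),cv2.HOUGH_GRADIENT,1,120,param1=80,param2=18,minRadius=26,maxRadius=42)
print(c[0] if c is not None else None)
if c is not None:
  for x,y,r in c[0]:
    u,v=175+x/8-.44,170+y/8-.44;print(u,v,r,onz("top",u,v,.129)[:2].round(4),t[int(v+.5),int(u+.5)])
E
```

```text
at [ 0.467  -0.1244  0.2307] yaz -4.4 -> [0.0006, -0.0001, 0.1467] [-0.001, 0.001, -0.0] j [-0.19  0.42  0.55  1.96 -0.28  0.84  0.43]
expected px [200.6788528  195.99655189]
[[329.5 229.5  37.8]]
215.7475 198.2475 37.8 [0.4745 0.0137] [95 94 92]
```

```bash
python3 -c "
import cv2;t=cv2.imread('pics/t7.png')
cv2.imwrite('pics/t7c.png',cv2.resize(t[150:250,150:290],None,fx=4,fy=4,interpolation=cv2.INTER_CUBIC));print(t[194:199,199:203].mean((0,1)))"
python3 jog.py '[[0,0,0.03,0,0,0],[0,0,0.03,0,0,0],[0,0,0.03,0,0,0],[0,0,0.03,0,0,0],[0,0,0.026,0,0,0]]' 0.04 10 >/dev/null
python3 jog.py '[[0,0,0,0,0,0],[0,0,0,0,0,0],[0,0,0,0,0,0],[0,0,0,0,0,0],[0,0,0,0,0,0]]' 0.005 10
python3 st.py .4668 -.124 .084 -4.4
```

```text
[144.75 151.15 157.2 ]
time: 26.67
ee_pos: [0.4658, -0.1222, 0.0856]
tcp_rot: [-0.001, 0.732, 0.681, -0.001]
contact_force: [-3.9, 0.1, 2.5]
opening: 0.0155
grip_force: 10.0
at [ 0.4658 -0.1222  0.0856] yaz -4.1 -> [-0.0017, 0.0011, 0.0016] [-0.003, -0.0, 0.005] j [-0.05  0.64  0.37  2.1  -0.47  0.49  0.6 ]
```

View pics/t7c.png

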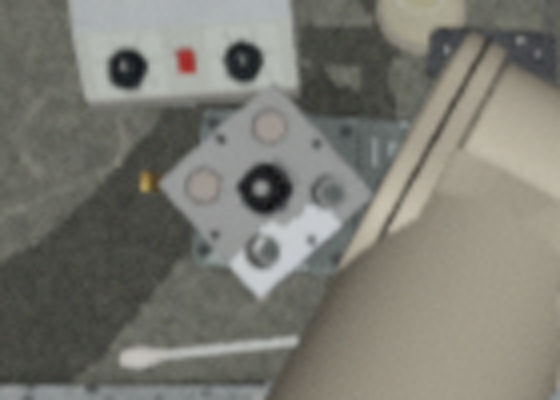

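t7c shows a filled cavity at (205,186) in line with the pointer (147,182), and the other filled one at (270,127). Pressing the lever.

```bash
python3 jog.py '[[-0.002,0.001,0.011,0,0,0],[-0.002,0,0.011,0,0,0],[-0.002,0,0.011,0,0,0],[-0.002,0,0.011,0,0,0],[-0.002,0,0.011,0,0,0]]' >/dev/null
python3 jog.py '[[0,0,0,0,0,0],[0,0,0,0,0,0],[0,0,0,0,0,0]]' |sed -n 2,4p
python3 jog.py '[[0,0,0,0,0,0],[0,0,0,0,0,0],[0,0,-0.03,0,0,0],[0,0,-0.04,0,0,0],[0,0,-0.04,0,0,0]]' 0.04 >/dev/null
python3 jog.py '[[0,0,-0.04,0,0,0],[0,0,-0.04,0,0,0],[0.03,0,-0.01,0,0,0],[0.04,0,0,0,0,0],[0.04,0,0,0,0,0]]' 0.05 >/dev/null
python3 jog.py '[[0.04,0,0,0,0,0],[0.037,0,0,0,0,0],[0,0,0,0,0,0],[0,0,0,0,0,0],[0,0,0,0,0,0]]' |sed -n 2,4p
python3 st.py .481 .0550 .148 -4.4
```

```text
ee_pos: [0.465, -0.1322, 0.0297]
tcp_rot: [-0.002, 0.732, 0.681, -0.002]
contact_force: [-5.4, 0.7, -1.8]
ee_pos: [0.4819, 0.0533, 0.2302]
tcp_rot: [0.001, 0.732, 0.681, -0.0]
contact_force: [-1.0, -0.2, -0.2]
at [0.4819 0.0533 0.2302] yaz -4.1 -> [0.0017, -0.0011, 0.0822] [0.001, 0.001, 0.004] j [-0.56  0.42  0.55  1.96 -0.29  0.84  0.08]
```

```bash
python3 jog.py '[[0.002,-0.001,0.02,0,0,0],[0,0,0.02,0,0,0],[0,0,0.02,0,0,0],[0,0,0.01,0,0,0],[0,0,0,0,0,0]]' 0.05 20 >/dev/null;  python3 jog.py '[[0,0,0.012,0,0,0],[0,0,0,0,0,0]]' |sed -n 2,4p; python3 st.py .481 .0550 .148 -4.4
python3 jog.py '[[0,0,0,0,0,0],[0,0,0,0,0,0],[0,0,0,0,0,0],[0,0,0,0,0,0],[0,0,0,0,0,0]]' 0.01 20 ; python3 st.py .481 .0550 .148 -4.4
```

```text
ee_pos: [0.4798, 0.0547, 0.1471]
tcp_rot: [-0.001, 0.733, 0.68, -0.001]
contact_force: [-0.5, 0.0, 0.3]
at [0.4798 0.0547 0.1471] yaz -4.3 -> [0.0004, 0.0011, -0.0009] [-0.003, 0.001, 0.002] j [-0.49  0.54  0.47  2.05 -0.4   0.64  0.17]
time: 29.58
ee_pos: [0.4802, 0.0558, 0.1478]
tcp_rot: [-0.0, 0.732, 0.681, -0.001]
contact_force: [-0.2, -0.3, -0.1]
opening: 0.0216
grip_force: 20.0
at [0.4802 0.0558 0.1478] yaz -4.2 -> [-0.0008, 0.0009, -0.0002] [-0.001, 0.001, 0.004] j [-0.49  0.54  0.47  2.05 -0.4   0.64  0.17]
```

```bash
python3 jog.py '[[0,0,-0.02,0,0,0],[0,0,-0.03,0,0,0],[0,0,-0.03,0,0,0],[0,0,-0.03,0,0,0],[0,0,-0.03,0,0,0]]' - 30 |tail -2
python3 jog.py '[[0,0,0,0,0,-0.122],[0,0,0,0,0,-0.122],[0,0,0,0,0,-0.122],[0,0,0,0,0,-0.122],[0,0,0,0,0,-0.122]]' >/dev/null
python3 jog.py '[[0,0,0,0,0,-0.122],[0,0,0,0,0,-0.122],[0,0,0,0,0,-0.122],[0,0,0,0,0,-0.122],[0,0,0,0,0,-0.122]]' |tail -2
python3 jog.py '[[0,0,0,0,0,-0.122],[0,0,0,0,0,-0.117],[0.01,0.036,0,0,0,0],[0.01,0.036,0,0,0,0],[0.01,0.036,0,0,0,0]]' >/dev/null
python3 jog.py '[[0.01,0.036,0,0,0,0],[0.01,0.036,0,0,0,0],[0.008,0.036,0,0,0,0],[0.006,0.035,0,0,0,0],[0,0,0,0,-0.108,0]]' |tail -2
python3 jog.py '[[0,0,0,0,-0.108,0],[0,0,0,0,-0.108,0],[0,0,0,0,-0.108,0],[0,0,0,0,-0.108,0],[0,0,0,0,0,0]]'
python3 tip.py
```

```text
opening: 0.0215
grip_force: 30.0
opening: 0.0212
grip_force: 30.0
opening: 0.0212
grip_force: 30.0
time: 32.08
ee_pos: [0.4574, 0.3177, 0.2847]
tcp_rot: [0.258, 0.083, 0.962, -0.025]
contact_force: [-0.7, 0.2, -1.0]
opening: 0.0215
grip_force: 30.0
at [0.4574 0.3177 0.2847] yaz 80.1 -> [0.0362, -0.0026, 0.0991] [0.004, -0.017, 0.016] j [-1.32  0.34  0.47  2.04  0.55  0.6   0.08]
P [0.4748 0.3113 0.1808]
at [0.4574 0.3177 0.2847] yaz 80.1 -> [0.0062, -0.003, 0.0472] [0.004, -0.017, 0.016] j [-1.32  0.34  0.47  2.04  0.55  0.6   0.08]
```

```bash
python3 jog.py '[[0.007,-0.001,0.02,0,-0.01,0.01],[0.007,-0.001,0.02,0,0,0],[0.007,0,0.02,0,0,0],[0.007,0,0.02,0,0,0],[0,0,0,0,0,0]]' |tail -2; python3 tip.py; python3 jog.py '[[0.007,0,0.017,0,0,0],[0,0,0,0,0,0],[0,0,0,0,0,0]]' |sed -n 3,5p; python3 tip.py
```

```text
opening: 0.0213
grip_force: 30.0
at [0.4798 0.3064 0.2011] yaz 78.7 -> [0.0154, 0.0039, 0.0145] [-0.005, -0.008, -0.006] j [-1.29  0.51  0.54  2.12  0.62  0.35 -0.04]
P [0.4748 0.3113 0.1808]
at [0.4798 0.3064 0.2011] yaz 78.7 -> [-0.0151, 0.0037, -0.0372] [-0.005, -0.008, -0.006] j [-1.29  0.51  0.54  2.12  0.62  0.35 -0.04]
tcp_rot: [0.263, 0.095, 0.96, -0.025]
contact_force: [-0.1, -1.2, -0.0]
opening: 0.0212
at [0.4829 0.3076 0.1862] yaz 78.8 -> [0.0102, 0.002, 0.0003] [-0.001, -0.006, -0.007] j [-1.3   0.55  0.55  2.13  0.64  0.3  -0.07]
P [0.4748 0.3113 0.1808]
at [0.4829 0.3076 0.1862] yaz 78.8 -> [-0.0204, 0.0021, -0.0513] [-0.001, -0.006, -0.007] j [-1.3   0.55  0.55  2.13  0.64  0.3  -0.07]
```

```bash
python3 jog.py '[[0.008,0.0015,0,0,0,0],[0,0,0,0,0,0],[0,0,0,0,0,0]]' |sed -n 3,5p; python3 tip.py|head -1
```

```text
tcp_rot: [0.263, 0.094, 0.96, -0.024]
contact_force: [-0.5, 0.2, -0.2]
opening: 0.0214
at [0.4752 0.3119 0.1821] yaz 78.9 -> [0.0009, -0.0007, 0.0011] [0.002, -0.006, -0.006] j [-1.32  0.56  0.56  2.15  0.64  0.29 -0.09]
```

```bash
python3 jog.py '[[0,0,0,0,0,0],[0,0,0,0,0,0],[0,0,0,0,0,0],[0,0,0,0,0,0],[0,0,0,0,0,0]]' 0.036 |tail -2
python3 jog.py '[[0,0,-0.025,0,0,0],[0,0,-0.03,0,0,0],[0,0,-0.03,0,0.11,0],[0,0,-0.03,0,0.11,0],[0,0,0,0,0.11,0]]' 0.05 | head -2
python3 - <<'E'
from h import *
t=camrig.camera("top")
cv2.imwrite("pics/t8.png",t)
cv2.imwrite("pics/p8.png",cv2.resize(t[120:240,60:260],None,fx=4,fy=4,interpolation=cv2.INTER_CUBIC))
E
```

```text
opening: 0.0358
grip_force: 0.0
time: 33.83
ee_pos: [0.4205, 0.3269, 0.2832]
```

View pics/p8.png

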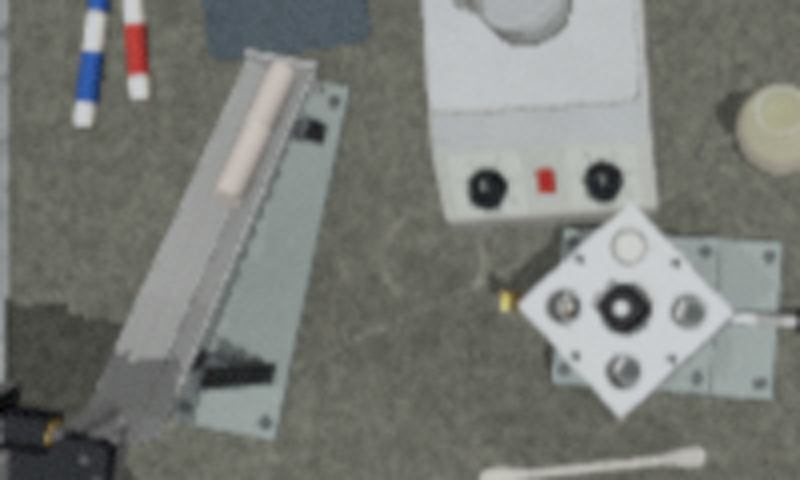

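p8 shows two cylinders end to end from (280,65) to (230,195), and one left in the mould at (630,247). Now back to the lever to raise it.

```bash
python3 jog.py '[[0,0,0,0,0.11,0],[0,0,0,0,0.11,0],[0,0,0,0,0,0]]'  0.04 10 >/dev/null
python3 jog.py '[[-0.0103,-0.0334,0,0,0,0],[-0.0103,-0.0334,0,0,0,0],[-0.0103,-0.0334,0,0,0,0],[-0.0103,-0.0334,0,0,0,0],[-0.0103,-0.0334,0,0,0,0]]' >/dev/null
python3 jog.py '[[-0.0103,-0.0334,0,0,0,0],[-0.0103,-0.0334,0,0,0,0],[-0.0103,-0.0334,0,0,0,0],[-0.0103,-0.0334,0,0,0,0],[-0.0103,-0.0334,0,0,0,0]]' >/dev/null
python3 jog.py '[[-0.0103,-0.0334,0,0,0,0],[-0.0103,-0.0334,0,0,0,0],[-0.0103,-0.0334,0,0,0,0],[0,0,0,0,0,0.12],[0,0,0,0,0,0.122]]' >/dev/null
python3 jog.py '[[0,0,0,0,0,0.122],[0,0,0,0,0,0.122],[0,0,0,0,0,0.122],[0,0,0,0,0,0.122],[0,0,0,0,0,0.122]]' >/dev/null
python3 jog.py '[[0,0,0,0,0,0.122],[0,0,0,0,0,0.122],[0,0,0,0,0,0.122],[0,0,0,0,0,0.122],[0,0,0,0,0,0.122]]' |head -2
python3 st.py .465 -.1325 .032 -4.4
```

```text
time: 36.22
ee_pos: [0.4684, -0.1306, 0.2763]
at [ 0.4684 -0.1306  0.2763] yaz -5.4 -> [-0.0016, -0.003, 0.2443] [-0.001, 0.003, -0.018] j [-0.26  0.38  0.66  1.89 -0.28  0.96  0.43]
```

```bash
python3 jog.py '[[-0.002,-0.003,0.04,0,0.003,-0.018],[0,0,0.04,0,0,0],[0,0,0.04,0,0,0],[0,0,0.04,0,0,0],[0,0,0,0,0,0]]' 0.04 10 >/dev/null; python3 st.py .465 -.1325 .032 -4.4;python3 jog.py '[[-0.001,0.001,0.03,0,0,0],[0,0,0.03,0,0,0],[0,0,0.025,0,0,0],[0,0,0,0,0,0]]' | sed -n 2,4p;  python3 st.py .465 -.1325 .032 -4.4
```

```text
at [ 0.4608 -0.1298  0.1112] yaz -4.0 -> [-0.0026, 0.0054, 0.0791] [-0.013, -0.003, 0.008] j [-0.1   0.61  0.47  2.08 -0.5   0.57  0.66]
ee_pos: [0.4658, -0.1319, 0.0305]
tcp_rot: [-0.003, 0.731, 0.682, 0.0]
contact_force: [0.3, 0.6, 0.4]
at [ 0.4658 -0.1319  0.0305] yaz -4.0 -> [-0.0006, -0.0008, -0.0015] [-0.004, -0.004, 0.008] j [ 0.01  0.74  0.32  2.12 -0.62  0.38  0.76]
```

Close, raise, release, and go on to the hub at azimuth 40.6.

```bash
python3 jog.py '[[0,0,0,0,0,0],[0,0,0,0,0,0],[0,0,0,0,0,0],[0,0,0,0,0,0],[0,0,0,0,0,0]]' 0.005 10 |tail -3
python3 jog.py '[[0.002,0,-0.011,0,0,0],[0.002,0,-0.011,0,0,0],[0.002,0,-0.011,0,0,0],[0.002,0,-0.011,0,0,0],[0.002,0,-0.012,0,0,0]]' |sed -n 2,4p
python3 jog.py '[[0,0,-0.003,0,0,0],[0,0,0,0,0,0],[0,0,0,0,0,0]]' |sed -n 2,4p
python3 jog.py '[[0,0,0,0,0,0],[0,0,0,0,0,0],[0,0,0,0,0,0],[0,0,-0.03,0,0,0],[0,0,-0.04,0,0,0]]' 0.05 >/dev/null
python3 jog.py '[[0,0,-0.04,0,0,0],[0,0,-0.03,0,0,0],[0.033,0,0,0,0,0],[0.036,0,0,0,0,0],[0.036,0,0,0,0,0]]' >/dev/null
python3 jog.py '[[0.03,0,0,0,0,0],[0,0,0,0,0,-0.122],[0,0,0,0,0,-0.122],[0,0,0,0,0,-0.122],[0,0,0,0,0,-0.122]]' >/dev/null
python3 jog.py '[[0,0,0,0,0,-0.122],[0,0,0,0,0,-0.122],[0,0,0,0,0,-0.05],[0,0,0,0,0,0]]' | head -2
python3 st.py .478 .0126 .15 40.6
python3 - <<'E'
from h import *
s=camrig.camera("side");b=cv2.imread("pics/side0.png")
# dark grip blob position vs start
for im in(b,s):
    m=(im[222:242,240:266].max(2)<45);print(m.sum(),np.argwhere(m).mean(0))
E
```

```text
contact_force: [-7.1, -1.9, 2.1]
opening: 0.016
grip_force: 10.0
ee_pos: [0.4659, -0.1216, 0.0889]
tcp_rot: [-0.003, 0.731, 0.682, 0.001]
contact_force: [-1.9, 0.3, -14.2]
ee_pos: [0.4659, -0.1217, 0.0916]
tcp_rot: [-0.003, 0.731, 0.682, 0.001]
contact_force: [-6.1, 2.3, 0.5]
time: 39.63
ee_pos: [0.479, 0.0104, 0.2326]
at [0.479  0.0104 0.2326] yaz 40.8 -> [0.0023, 0.0001, 0.0826] [0.006, 0.0, 0.004] j [-0.38  0.39  0.42  1.97 -0.22  0.82  0.87]
13 [8.92307692 7.84615385]
10 [9.4 8.5]
```

The lever is up, with the grip blob where it was at the start. Turn the mould another 90 degrees.

```bash
python3 jog.py '[[0.002,0.001,0.03,0.004,0,0.003],[0,0,0.03,0,0,0],[0,0,0.022,0,0,0],[0,0,0,0,0,0]]' 0.05 20 >/dev/null; python3 st.py .4783 .0124 .15 40.6
python3 jog.py '[[0,0,0,0,0,0],[0,0,0,0,0,0],[0,0,0,0,0,0],[0,0,0,0,0,0],[0,0,0,0,0,0]]' 0.01 20 >/dev/null
python3 jog.py '[[0,0,0,0,0,0],[0,0,0,0,0,0]]' 0.01 35 |tail -3
python3 st.py .4783 .0124 .15 40.6
python3 jog.py '[[0,0,0,0,0,-0.121],[0,0,0,0,0,-0.121],[0,0,0,0,0,-0.121],[0,0,0,0,0,-0.121],[0,0,0,0,0,-0.121]]' |tail -3
python3 jog.py '[[0,0,0,0,0,-0.121],[0,0,0,0,0,-0.121],[0,0,0,0,0,-0.121],[0,0,0,0,0,-0.121],[0,0,0,0,0,-0.121]]' |tail -3
python3 jog.py '[[0,0,0,0,0,-0.121],[0,0,0,0,0,-0.121],[0,0,0,0,0,-0.119],[0,0,0,0,0,0],[0,0,0,0,0,0]]' |tail -3
python3 st.py .4783 .0124 .15 130.6
```

```text
at [0.4751 0.0131 0.1469] yaz 40.5 -> [-0.0026, 0.002, -0.0031] [-0.005, -0.005, -0.001] j [-0.33  0.52  0.36  2.07 -0.3   0.62  0.94]
contact_force: [-4.1, -3.7, 6.2]
opening: 0.026
grip_force: 34.9
at [0.4768 0.0118 0.1511] yaz 40.6 -> [-0.0005, 0.0015, 0.0011] [-0.001, -0.001, -0.0] j [-0.33  0.51  0.36  2.06 -0.3   0.62  0.94]
contact_force: [-3.5, -3.9, 5.5]
opening: 0.0261
grip_force: 34.9
contact_force: [-2.6, -3.6, 5.7]
opening: 0.0259
grip_force: 34.9
contact_force: [-3.6, -2.7, 6.2]
opening: 0.0256
grip_force: 34.9
at [0.4768 0.0117 0.1511] yaz 130.6 -> [-0.0016, -0.0004, 0.0011] [0.0, -0.001, 0.0] j [-0.01  0.49 -0.1   2.05  0.09  0.61  2.11]
```

```bash
python3 jog.py '[[0,0,0,0,0,0],[0,0,0,0,0,0],[0,0,-0.02,0,0,0],[0,0,-0.03,0,0,0],[0,0,-0.03,0,0,0.12]]' 0.05 >/dev/null
python3 jog.py '[[0,0,0,0,0,0.124],[0,0,0,0,0,0.124],[0,0,0,0,0,0.124],[0,0,0,0,0,0.124],[0,0,0,0,0,0.124]]' >/dev/null
python3 jog.py '[[0,0,0,0,0,0.124],[0,0,0,0,0,0.124],[0,0,0,0,0,0.124],[0,0,0,0,0,0.124],[0,0,0,0,0,0.124]]' >/dev/null
python3 jog.py '[[0,0,0,0,0,0.124],[0,0,0,0,0,0.124],[0,0,0,0,0,0.124],[0,0,0,0,0,0.124],[0,0,0,0,0,0.124]]' >/dev/null
python3 jog.py '[[0,0,0,0,0,0.124],[0,0,0,0,0,0.124],[0,0,0,0,0,0.124],[-0.034,0,0,0,0,0],[-0.034,0,0,0,0,0]]' >/dev/null
python3 jog.py '[[-0.034,0,0,0,0,0],[-0.034,0,0,0,0,0],[0,0,0,0,0,0],[0,0,0,0,0,0]]' 0.04 >/dev/null
python3 st.py .4668 -.124 .084 -4.4
python3 - <<'E'
from h import *
t=camrig.camera("top");cv2.imwrite("pics/t9.png",t)
o=cv2.imread("pics/t7.png")
for im in(o,t):
    print([im[v-1:v+2,u-1:u+2].mean((0,1)).round() for u,v in((201,196),(217,181))])
# cylinders in trough: pinkish pixel extents
m=((t[:,:,2].astype(int)-t[:,:,0]>14)&(t[:,:,2]>120)).astype(np.uint8);m[:,:100]=0;m[:,140:]=0;m[:130]=0;m[180:]=0
p=np.argwhere(m);print(len(p),p.min(0) if len(p) else 0,p.max(0) if len(p) else 0)
E
```

```text
at [ 0.4677 -0.1243  0.2301] yaz -4.4 -> [0.0001, -0.0009, 0.1461] [-0.0, -0.001, 0.0] j [-0.16  0.41  0.51  1.96 -0.27  0.84  0.42]
[array([145., 152., 158.]), array([145., 151., 157.])]
[array([146., 152., 158.]), array([116., 117., 113.])]
4 [138 126] [151 131]
```

Third cylinder is over the rod (its colour moved to that cavity). Press and pick.

```bash
python3 jog.py '[[0,-0.001,0.03,0,0,0],[0,0,0.03,0,0,0],[0,0,0.03,0,0,0],[0,0,0.03,0,0,0],[0,0,0.026,0,0,0]]' 0.04 10 >/dev/null
python3 jog.py '[[0,0,0,0,0,0],[0,0,0,0,0,0],[0,0,0,0,0,0],[0,0,0,0,0,0],[0,0,0,0,0,0]]' 0.005 10 | tail -5
python3 jog.py '[[-0.002,0.001,0.011,0,0,0],[-0.002,0,0.011,0,0,0],[-0.002,0,0.011,0,0,0],[-0.002,0,0.011,0,0,0],[-0.002,0,0.011,0,0,0]]' >/dev/null
python3 jog.py '[[0,0,0,0,0,0],[0,0,0,0,0,0],[0,0,0,0,0,0]]' |sed -n 2,4p
python3 jog.py '[[0,0,0,0,0,0],[0,0,0,0,0,0],[0,0,-0.03,0,0,0],[0,0,-0.04,0,0,0],[0,0,-0.04,0,0,0]]' 0.04 >/dev/null
python3 jog.py '[[0,0,-0.04,0,0,0],[0,0,-0.04,0,0,0],[0.03,0,-0.01,0,0,0],[0.04,0,0,0,0,0],[0.04,0,0,0,0,0]]' 0.05 >/dev/null
python3 jog.py '[[0.04,0,0,0,0,0],[0.037,0,0,0,0,0],[0,0,0,0,0,0],[0,0,0,0,0,0],[0,0,0,0,0,0]]' |sed -n 2,4p
python3 st.py .481 .0550 .148 -4.4
```

```text
ee_pos: [0.4658, -0.1218, 0.0849]
tcp_rot: [-0.001, 0.732, 0.681, 0.0]
contact_force: [-2.8, 1.0, 1.6]
opening: 0.0159
grip_force: 10.0
ee_pos: [0.465, -0.1318, 0.0288]
tcp_rot: [-0.002, 0.732, 0.681, -0.001]
contact_force: [-5.5, 1.3, -3.5]
ee_pos: [0.4814, 0.0536, 0.2297]
tcp_rot: [0.0, 0.732, 0.681, 0.001]
contact_force: [1.2, -0.9, -0.0]
at [0.4814 0.0536 0.2297] yaz -4.1 -> [0.0013, -0.0006, 0.0817] [0.002, -0.001, 0.005] j [-0.54  0.41  0.52  1.96 -0.28  0.83  0.06]
```

```bash
python3 jog.py '[[0.002,-0.0005,0.02,0,0,0],[0,0,0.02,0,0,0],[0,0,0.02,0,0,0],[0,0,0.01,0,0,0],[0,0,0,0,0,0]]' 0.05 20 >/dev/null;  python3 jog.py '[[0,0,0.012,0,0,0],[0,0,0,0,0,0]]' |sed -n 2,4p; python3 st.py .481 .0550 .148 -4.4
python3 jog.py '[[0,0,0,0,0,0],[0,0,0,0,0,0],[0,0,0,0,0,0],[0,0,0,0,0,0],[0,0,0,0,0,0]]' 0.01 20 ; python3 st.py .481 .0550 .148 -4.4
```

```text
ee_pos: [0.4798, 0.0551, 0.1467]
tcp_rot: [-0.001, 0.733, 0.681, -0.0]
contact_force: [0.3, 0.1, 0.0]
at [0.4798 0.0551 0.1467] yaz -4.2 -> [-0.0, 0.0012, -0.0013] [-0.002, -0.001, 0.003] j [-0.47  0.54  0.44  2.05 -0.38  0.63  0.14]
time: 48.07
ee_pos: [0.4801, 0.0562, 0.1474]
tcp_rot: [-0.001, 0.732, 0.681, 0.0]
contact_force: [0.4, -0.2, 0.4]
opening: 0.0217
grip_force: 20.0
at [0.4801 0.0562 0.1474] yaz -4.1 -> [-0.0011, 0.0009, -0.0006] [-0.0, -0.001, 0.005] j [-0.47  0.53  0.44  2.05 -0.38  0.63  0.14]
```

```bash
python3 jog.py '[[0,0,-0.02,0,0,0],[0,0,-0.03,0,0,0],[0,0,-0.03,0,0,0],[0,0,-0.03,0,0,0],[0,0,-0.03,0,0,0]]' - 30 |tail -2
python3 jog.py '[[0,0,0,0,0,-0.122],[0,0,0,0,0,-0.122],[0,0,0,0,0,-0.122],[0,0,0,0,0,-0.122],[0,0,0,0,0,-0.122]]' >/dev/null
python3 jog.py '[[0,0,0,0,0,-0.122],[0,0,0,0,0,-0.122],[0,0,0,0,0,-0.122],[0,0,0,0,0,-0.122],[0,0,0,0,0,-0.122]]' |tail -2
python3 jog.py '[[0,0,0,0,0,-0.122],[0,0,0,0,0,-0.117],[0.01,0.036,0,0,0,0],[0.01,0.036,0,0,0,0],[0.01,0.036,0,0,0,0]]' >/dev/null
python3 jog.py '[[0.01,0.036,0,0,0,0],[0.01,0.036,0,0,0,0],[0.008,0.036,0,0,0,0],[0.006,0.035,0,0,0,0],[0,0,0,0,-0.11,0]]' |tail -2
python3 jog.py '[[0,0,0,0,-0.11,0],[0,0,0,0,-0.11,0],[0,0,0,0,-0.11,0],[0,0,0,0,-0.11,0],[0,0,0,0,0,0]]' |tail -2
python3 jog.py '[[0.008,-0.001,0.02,0,0,0.01],[0.008,-0.001,0.02,0,0,0],[0.008,0,0.02,0,0,0],[0.008,0,0.02,0,0,0],[0,0,0,0,0,0]]' |tail -2; python3 tip.py |head -1
```

```text
opening: 0.0214
grip_force: 30.0
opening: 0.0213
grip_force: 30.0
opening: 0.021
grip_force: 30.0
opening: 0.0215
grip_force: 30.0
opening: 0.0213
grip_force: 30.0
at [0.4758 0.307  0.1989] yaz 78.7 -> [0.0107, 0.004, 0.0148] [-0.004, -0.016, -0.006] j [-1.27  0.51  0.5   2.13  0.65  0.36 -0.07]
```

```bash
python3 jog.py '[[0.011,0.0015,0.015,0,0,0],[0,0,0,0,0,0],[0,0,0,0,0,0]]' |tail -2; python3 tip.py|head -1
```

```text
opening: 0.0215
grip_force: 30.0
at [0.4747 0.3108 0.1838] yaz 78.8 -> [0.0015, 0.0005, 0.0026] [0.0, -0.014, -0.008] j [-1.29  0.54  0.53  2.14  0.67  0.31 -0.11]
```

```bash
python3 jog.py '[[0.001,0,0.002,0,0,0],[0,0,0,0,0,0],[0,0,0,0,0,0],[0,0,0,0,0,0],[0,0,0,0,0,0]]' 0.036 |tail -2
python3 jog.py '[[0,0,-0.025,0,0,0],[0,0,-0.03,0,0,0],[0,0,-0.03,0,0.11,0],[0,0,-0.03,0,0.11,0],[0,0,0,0,0.11,0]]' 0.05 | head -2
python3 jog.py '[[0,0,0,0,0.11,0],[0,0,0,0,0.11,0],[0,0,0,0,0,0]]'  0.04 10 >/dev/null
python3 jog.py '[[-0.0103,-0.0334,0,0,0,0],[-0.0103,-0.0334,0,0,0,0],[-0.0103,-0.0334,0,0,0,0],[-0.0103,-0.0334,0,0,0,0],[-0.0103,-0.0334,0,0,0,0]]' >/dev/null
python3 jog.py '[[-0.0103,-0.0334,0,0,0,0],[-0.0103,-0.0334,0,0,0,0],[-0.0103,-0.0334,0,0,0,0],[-0.0103,-0.0334,0,0,0,0],[-0.0103,-0.0334,0,0,0,0]]' >/dev/null
python3 jog.py '[[-0.0103,-0.0334,0,0,0,0],[-0.0103,-0.0334,0,0,0,0],[-0.0103,-0.0334,0,0,0,0],[0,0,0,0,0,0.12],[0,0,0,0,0,0.122]]' >/dev/null
python3 jog.py '[[0,0,0,0,0,0.122],[0,0,0,0,0,0.122],[0,0,0,0,0,0.122],[0,0,0,0,0,0.122],[0,0,0,0,0,0.122]]' >/dev/null
python3 jog.py '[[0,0,0,0,0,0.122],[0,0,0,0,0,0.122],[0,0,0,0,0,0.122],[0,0,0,0,0,0.122],[0,0,0,0,0,0.122]]' |head -2
python3 st.py .465 -.1325 .032 -4.4
```

```text
opening: 0.036
grip_force: 0.0
time: 52.07
ee_pos: [0.4209, 0.3262, 0.2807]
time: 54.4
ee_pos: [0.4689, -0.1308, 0.2746]
at [ 0.4689 -0.1308  0.2746] yaz -5.4 -> [-0.0021, -0.0044, 0.2426] [0.003, -0.0, -0.017] j [-0.24  0.37  0.62  1.9  -0.27  0.95  0.42]
```

```bash
python3 jog.py '[[-0.002,-0.004,0.04,0,0,-0.018],[0,0,0.04,0,0,0],[0,0,0.04,0,0,0],[0,0,0.04,0,0,0],[0,0,0,0,0,0]]' 0.04 10 >/dev/null; python3 jog.py '[[-0.001,0.001,0.03,0,0,0],[0,0,0.03,0,0,0],[0,0,0.023,0,0,0],[0,0,0,0,0,0]]' | sed -n 2,4p;  python3 st.py .465 -.1325 .032 -4.4
python3 jog.py '[[0,0,0,0,0,0],[0,0,0,0,0,0],[0,0,0,0,0,0],[0,0,0,0,0,0],[0,0,0,0,0,0]]' 0.005 10 |tail -3
python3 jog.py '[[0.002,0,-0.011,0,0,0],[0.002,0,-0.011,0,0,0],[0.002,0,-0.011,0,0,0],[0.002,0,-0.011,0,0,0],[0.002,0,-0.012,0,0,0]]' |sed -n 2,4p
python3 jog.py '[[0,0,-0.003,0,0,0],[0,0,0,0,0,0],[0,0,0,0,0,0]]' |sed -n 2,4p
python3 jog.py '[[0,0,0,0,0,0],[0,0,0,0,0,0],[0,0,0,0,0,0],[0,0,-0.03,0,0,0],[0,0,-0.04,0,0,0]]' 0.05 >/dev/null
python3 jog.py '[[0,0,-0.04,0,0,0],[0,0,-0.03,0,0,0],[0.03,0,0,0,0,0],[0,0,0,0,0,0],[0,0,0,0,0,0]]' |head -2
python3 - <<'E'
from h import *
s=camrig.camera("side");t=camrig.camera("top")
a=cv2.resize(s[140:260,150:290],(400,480),interpolation=cv2.INTER_CUBIC);b=cv2.resize(t[120:240,80:180],(400,480),interpolation=cv2.INTER_CUBIC)
cv2.imwrite("pics/p10.png",np.hstack([a,b]))
E
```

```text
ee_pos: [0.4658, -0.133, 0.0305]
tcp_rot: [-0.001, 0.732, 0.682, 0.0]
contact_force: [0.4, 0.4, 0.4]
at [ 0.4658 -0.133   0.0305] yaz -4.0 -> [0.0005, -0.0008, -0.0015] [-0.001, -0.002, 0.007] j [ 0.03  0.74  0.29  2.12 -0.59  0.36  0.73]
contact_force: [-5.6, -1.3, 1.8]
opening: 0.0152
grip_force: 10.0
ee_pos: [0.4657, -0.1226, 0.0885]
tcp_rot: [-0.001, 0.732, 0.682, 0.001]
contact_force: [-0.7, -0.5, -14.8]
ee_pos: [0.4658, -0.1228, 0.0911]
tcp_rot: [-0.001, 0.732, 0.682, 0.001]
contact_force: [-5.0, 2.5, 0.6]
time: 57.07
ee_pos: [0.4706, -0.0933, 0.2316]
```

View pics/p10.png

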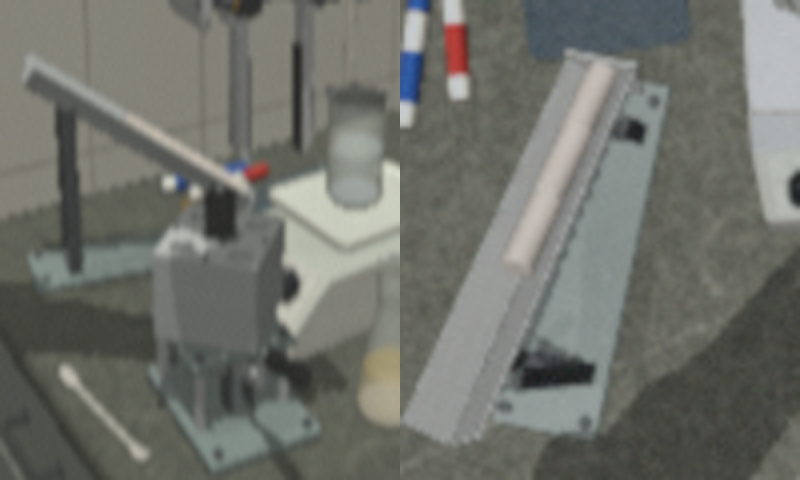

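p10 shows the three cylinders in one line from the stop (600,65) to (515,265), all four cavities empty, the lever grip up at (290,370) and the glassware upright. Handing in.

```bash
python3 -c "
from plant import bot, camrig, workorder
print(bot.observe()['contact_force'].round(1));print(workorder.job_done())"
```

```text
[ 0.2  0.  -0.2]
the job is handed in; nothing more can be done
None
```

I handed the job in at about 57 s: all three cylinders present lie end to end in the V-trough against the stop, the lever is raised, and none of the glassware was knocked over. No verdict was returned, so this rests on my last pictures.

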